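# Secure the snack trolley: check the tins' catches, stow the dippers

## Task

Make the trolley safe to roll out onto the balcony. Working from left to right as the robot sees them, take each of the three tins by the knob and tug its lid up against its catch (let a loose lid come up at least a centimetre, so there is no doubt), and press every lid that proves loose down until its catch snaps shut; also drop all the stubby honey dippers standing on the tray through the neck into the hexagonal jar. Do not push hard against the glass jar, and leave the lemon squeezer, silicone lid and pepper mill where they are.

Things in the scene. Friction and masses are not known exactly. Their poses are not given: they have to be found in the camera images.
- lid_a (a joint): hinge of the left tin's lid (rad), 0 = shut, grows as the knob end rises. Caught, it rests at 0 and tugs up only to about 0.03 (3 mm at the knob), then stops hard. Loose, it rests on the spring catch at about 0.09 (knob 8 mm higher), lifts freely and falls back when let go. Pressed down on the knob (about 10 N) right to 0 it snaps and stays caught; pulling cannot undo it.
- knob_a (a point): centre of the wooden lid knob of the left tin: block 30 (x) x 22 (y) x 40 mm high, 92 mm above the tray when shut. Fixed steel tin 110 (x) x 90 (y) x 64 mm, lid top at 72 mm, dark catch housing below its near edge. Lid hinge along y, 90 mm from here in +x, 26 mm lower. Axes: the tin's (turned up to 0.25 rad), tilting with the lid. Left is +y.
- lid_b (a joint): hinge of the middle tin's lid (rad), 0 = shut, grows as the knob end rises. Caught, it rests at 0 and tugs up only to about 0.03 (3 mm at the knob), then stops hard. Loose, it rests on the spring catch at about 0.09 (knob 8 mm higher), lifts freely and falls back when let go. Pressed down on the knob (about 10 N) right to 0 it snaps and stays caught; pulling cannot undo it.
- knob_b (a point): centre of the wooden lid knob of the middle tin: block 30 (x) x 22 (y) x 40 mm high, 92 mm above the tray when shut. Fixed steel tin 110 (x) x 90 (y) x 64 mm, lid top at 72 mm, dark catch housing below its near edge. Lid hinge along y, 90 mm from here in +x, 26 mm lower. Axes: the tin's (turned up to 0.25 rad), tilting with the lid. Left is +y.
- lid_c (a joint): hinge of the right tin's lid (rad), 0 = shut, grows as the knob end rises. Caught, it rests at 0 and tugs up only to about 0.03 (3 mm at the knob), then stops hard. Loose, it rests on the spring catch at about 0.09 (knob 8 mm higher), lifts freely and falls back when let go. Pressed down on the knob (about 10 N) right to 0 it snaps and stays caught; pulling cannot undo it.
- knob_c (a point): centre of the wooden lid knob of the right tin: block 30 (x) x 22 (y) x 40 mm high, 92 mm above the tray when shut. Fixed steel tin 110 (x) x 90 (y) x 64 mm, lid top at 72 mm, dark catch housing below its near edge. Lid hinge along y, 90 mm from here in +x, 26 mm lower. Axes: the tin's (turned up to 0.25 rad), tilting with the lid. Left is +y.
- jar_mouth (a point): centre of the mouth of the hexagonal glass jar, in the plane of its rim, 210 mm above the tray. Jar fixed in a chrome stand 167 mm round: body 138 mm across flats, shoulder sloping from 170 to 194 mm height up to a narrow hexagonal neck, clear opening 62 mm across flats, wall 4 mm; inner width 128 mm, inner floor 16 mm above the tray with a 16 mm cone in its middle. z up.
- dipper_1_mid (a point): centre, half-way up, of a stubby beech honey dipper 64 mm tall (or absent): grooved round head 44 mm diameter and 28 mm high, below, and a straight handle 18 mm diameter and 36 mm long above it, on the same axis. It starts standing on its head on the tray; z is its own axis from head to handle. 40 to 85 g.
- dipper_2_mid (a point): centre, half-way up, of a stubby beech honey dipper 64 mm tall (or absent): grooved round head 44 mm diameter and 28 mm high, below, and a straight handle 18 mm diameter and 36 mm long above it, on the same axis. It starts standing on its head on the tray; z is its own axis from head to handle. 40 to 85 g.
- dipper_3_mid (a point): centre, half-way up, of a stubby beech honey dipper 64 mm tall (or absent): grooved round head 44 mm diameter and 28 mm high, below, and a straight handle 18 mm diameter and 36 mm long above it, on the same axis. It starts standing on its head on the tray; z is its own axis from head to handle. 40 to 85 g.
- dipper_4_mid (a point): centre, half-way up, of a stubby beech honey dipper 64 mm tall (or absent): grooved round head 44 mm diameter and 28 mm high, below, and a straight handle 18 mm diameter and 36 mm long above it, on the same axis. It starts standing on its head on the tray; z is its own axis from head to handle. 40 to 85 g.
- dipper_5_mid (a point): centre, half-way up, of a stubby beech honey dipper 64 mm tall (or absent): grooved round head 44 mm diameter and 28 mm high, below, and a straight handle 18 mm diameter and 36 mm long above it, on the same axis. It starts standing on its head on the tray; z is its own axis from head to handle. 40 to 85 g.
- squeezer_mid (a point): bystander: white plastic lemon squeezer, 90 mm round with a ribbed cone, 65 mm high, short handle; loose; point 30 mm up its middle
- silicone_lid_mid (a point): bystander: dark hard silicone lid, flat disc 100 mm across with a small knob, 24 mm high; loose; point 12 mm up its middle
- mill_mid (a point): bystander: dark wooden pepper mill, 56 mm round, 127 mm high, standing loose; point 60 mm up its axis
- jar: the same glass jar with its stand, origin on the tray under the middle of the mouth

How it is judged:
By the outcome, as a careful person would: the job done as asked, in the order asked, and still so for the second after the job is handed in, with the robot touching nothing.
Of dipper_1, dipper_2, dipper_3, dipper_4, dipper_5 only 3 to 5 are there at a start; the rules pass over those that are not, and their reading is None.
At some moment in a run one of dipper_1, dipper_2, dipper_3, dipper_4, dipper_5 may be knocked a few centimetres aside while the robot is not near it.
It also fails if it takes over 210 s, if anything falls off the work surface, if the arm or the gripper's body presses on something with over 40 N, if the wrist force passes 120 N, or if a joint passes its speed limit or range.

## Robot

A 6-joint arm with a two-finger parallel gripper is mounted at the origin on the work surface. World frame = base frame: x ahead of the robot, y to its left, z up, the work surface at z = 0. Lengths are in m, angles in rad, forces in N, time in s.
With the tool pointing down it reaches from about 0.35 to 0.975 m from the base axis. Payload 17.4 kg.
Tool frame: the origin (TCP) lies at the very end of the fingers, on their centre line; the grasp point (between the pads) lies 19 mm behind it; y points along the fingers, x is the direction in which the jaws open and shut, and the axes are right-handed (so a half turn about y gives the same grasp; the last joint's range is limited). The gripper opens to 85 mm and grips with 20 to 120 N. Pads are 22 mm wide; open, the fingers measure 114 mm over their backs; the gripper's body (76 mm by 85 mm) begins 54 mm behind the grasp point. The pads swing forward as they close: fully open they stand 13 mm farther back than shut.
Start: joints at [1.147, 0.116, 1.442, -0, 1.584, -0.038], TCP at [0.254, 0.625, 0.231] pointing down, gripper open.
Joint ranges: [-2.83, 2.83], [-0.83, 2.19], [0.07, 2.5], [-1.14, 4.28], [0.01, 3], [-2.97, 2.97]. Speed limits (rad/s): [1.89, 1.89, 2.22, 3.14, 3.14, 3.14].

## Interface

Orientations are given as a unit quaternion [x, y, z, w].
In Python, from bench import arm gives the robot as it stands. The module is installed in compiled form; this text tells all that it offers.
- The arm moves only by the tool jog_arm, never from a script. Its argument "plan" is a list of rows, each a list of 2 entries, a list of its own where there are three numbers: the shift along the tool's x, y, z in mm, then the turn, a rotation vector about the tool's x, y, z in degrees. A call has 1 to 10 rows; each row shifts and turns the pose as measured when the row begins, along the tool's axes as they then stand; what a row does not reach is not made up. A row lasts 1/8 s, in which the tool goes at most 62.5 mm and 10.7 degrees, less where a joint would pass 70% of its speed; a pose out of reach is approached as far as the arm can. A call with a gripper value outside its range is refused whole. "jaw" is the opening, from 0 (shut) to 1 (fully open), set as the call begins (left out, the last holds). The fingers move at their own pace and stop on an object; "grip_force" is the grip in N (left out, the last holds). Time passes only in rows, so rows that do not move let the fingers close. It gives the time, the measured TCP pose, the force and the opening at its end, in the units of the state.
- arm.get_obs(): the state, without advancing time (a new reading comes with each control period).
- arm.snapshot(name): name is "side" or "top" or "wrist"; returns a dict with "frame" (480x640x3 uint8, red, green, blue), "fx", "fy", "cx", "cy" (pixels), "R" (3x3) and "t" (3): a world point X has camera coordinates R X + t. Camera axes: x right, y down, z forward; pixel columns grow to the right and rows downward; lengths in m; the calibration is good to about 2 mm. The wrist camera is an equidistant fisheye: a pixel r from the principal point sees the ray r / f radians off the axis. A picture is of the moment at which its call begins. There is no depth.
- arm.close_job(): hands the job in, once; it reports no verdict.
Trained networks look in the newest picture that a camera, given by its name, has taken for a name from the list of things; names that differ only in an ending like _2 or _b are one class to them, and where a whole thing is asked for, a point or a joint stands for the part that bears it (a point fixed in the world has none). Each returns a list of dicts, best first, with "score" (0 to 1); they miss things now and then, are a little off and sometimes report something else, mostly with a low value. They report only what shows in the picture. A call takes as long as a camera call.
- arm.trace(camera, target): "region" (480x640 bool, what is visible of it).
- arm.mark_of(camera, target): "centre" ([x, y, z] in m, in world coordinates, good to about 4 mm: a listed point, or the origin of a listed thing).
The state is a dict: "t": time; "joints": joint angles; "dq": joint speeds; "tau": joint torques, N m; "ee_pos": TCP position; "ee_rot": TCP orientation; "force": force on the tool from outside, world axes, zero at the start; "moment": the same for the moment, N m; "finger_gap": finger opening in m.
Only numpy, scipy, OpenCV 4.12 (cv2) and the standard library are available. Lean on these libraries where they do the work, as an engineer would, in place of code of your own. Each camera call takes 0.05 s, during which the arm holds its last target.

## Working session

There is one attempt and no reset: what is moved stays moved. The work goes in short steps, Python scripts to look and compute and a tool call to move; the robot and the scene stay as the last step left them, time stands still between calls to the robot, and variables do not carry over. Pictures are saved under pics/ and viewed, and the job is handed in when it is done.

Besides the shell and the picture viewer there is one more tool, called after ">>>" as name(argument=value, ...), one argument or row to a line, values as JSON. jog_arm: Moves the arm, as the interface text tells. Its arguments: {"type":"object","properties":{"plan":{"type":"array","items":{"type":"array"}},"jaw":{"type":"number"},"grip_force":{"type":"number"}},"required":["plan"]}

```bash
mkdir -p pics; ls
python3 - <<'E'
from bench import arm
import cv2
o=arm.get_obs(); print({k:(v if isinstance(v,(int,float)) else [round(float(x),4) for x in v]) for k,v in o.items()})
for c in ["side","top","wrist"]:
    s=arm.snapshot(c); cv2.imwrite(f"pics/{c}0.png",s["frame"][:,:,::-1])
    print(c,s["fx"],s["R"],s["t"])
E
```

```text
pics
{'t': 0.0, 'joints': [1.1472, 0.1165, 1.4423, 0.0, 1.584, -0.0378], 'dq': [-0.0001, -0.0002, -0.003, 0.0001, -0.0007, 0.0007], 'tau': [-0.0007, -73.1967, -63.2498, -0.0002, 0.0066, -0.0], 'ee_pos': [0.2539, 0.6252, 0.2305], 'ee_rot': [0.5868, 0.3945, -0.3952, -0.5864], 'force': [-0.3631, -0.683, -0.054], 'moment': [-0.0119, -0.0176, -0.0073], 'finger_gap': 0.08531764557231322}
side 462.68041808497856 [[-0.99776081 -0.06576045 -0.01220334]
 [-0.04385945  0.78106017 -0.6229136 ]
 [ 0.05049462 -0.62098355 -0.78219545]] [0.51853818 0.11283361 1.1830523 ]
top 476.6587106769425 [[ 0.00977488 -0.99988751 -0.0113762 ]
 [-0.99145013 -0.00821073 -0.13022758]
 [ 0.13011952  0.0125519  -0.99141886]] [-0.01294805  0.55309185  1.21812364]
wrist 371.64829954431775 [[ 0.37671419  0.92632785 -0.00176763]
 [ 0.88807865 -0.36061521  0.28508417]
 [ 0.26344397 -0.10896504 -0.95850086]] [-0.67469429 -0.03763161  0.37975453]
```

View pics/top0.png

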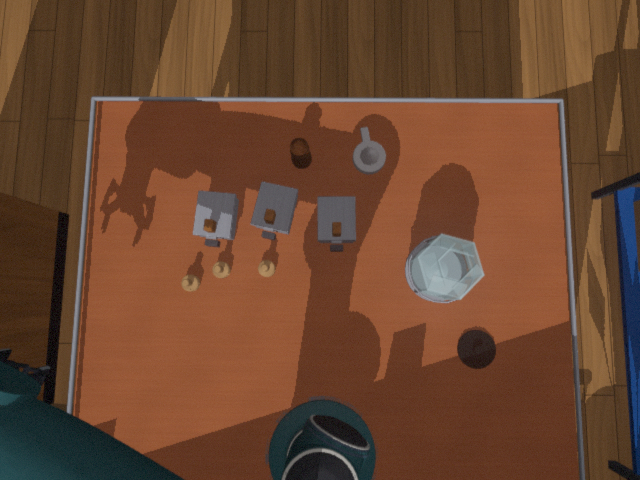

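View pics/side0.png

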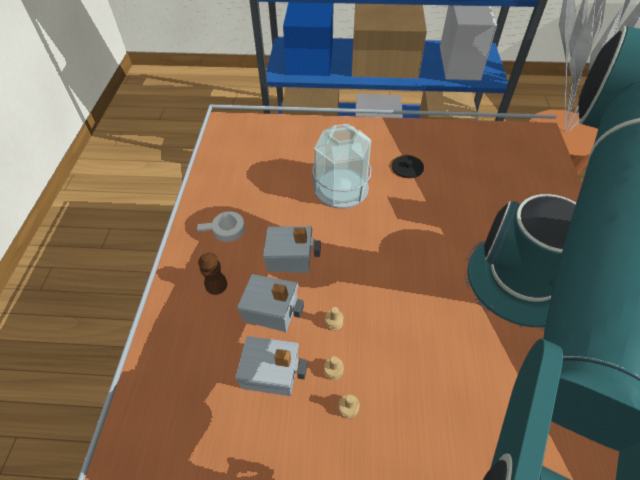

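View pics/wrist0.png

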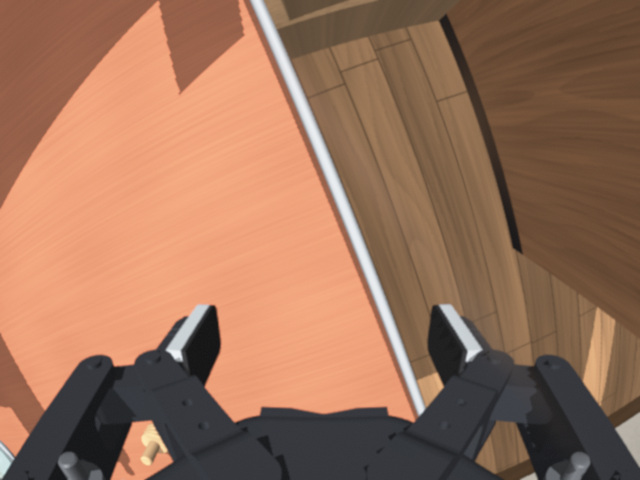

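Run:
```python
from bench import arm
for c in ["top","side"]:
  for n in ["knob_a","dipper_1_mid","jar_mouth","squeezer_mid","silicone_lid_mid","mill_mid","jar"]:
    try: print(c,n,[([round(float(x),3) for x in d["centre"]],round(d["score"],2)) for d in arm.mark_of(c,n)])
    except Exception as e: print(c,n,repr(e))
```

```text
top knob_a [([0.566, -0.034, 0.099], 0.92), ([0.576, 0.291, 0.089], 0.79), ([0.597, 0.136, 0.099], 0.78)]
top dipper_1_mid []
top jar_mouth [([0.478, -0.294, 0.211], 0.82)]
top squeezer_mid []
top silicone_lid_mid [([0.265, -0.401, 0.014], 0.75), ([0.566, -0.032, 0.098], 0.28)]
top mill_mid [([0.775, 0.066, 0.06], 0.73)]
top jar [([0.472, -0.297, 0.004], 0.63)]
side knob_a [([0.599, 0.135, 0.1], 0.93), ([0.567, -0.034, 0.096], 0.8), ([0.576, 0.286, 0.091], 0.78)]
side dipper_1_mid []
side jar_mouth [([0.476, -0.297, 0.208], 0.64)]
side squeezer_mid [([0.778, -0.118, 0.027], 0.94)]
side silicone_lid_mid [([0.271, -0.403, 0.011], 0.63), ([0.57, -0.029, 0.095], 0.51)]
side mill_mid [([0.778, 0.066, 0.059], 0.85)]
side jar [([0.472, -0.298, -0.004], 0.89)]
```

```bash
cat > h.py <<'E'
from bench import arm
import numpy as np, cv2
from scipy.spatial.transform import Rotation as Ro
def ray(s,u,v):
    d=np.array([(u-s["cx"])/s["fx"],(v-s["cy"])/s["fy"],1.])
    R=np.array(s["R"]);t=np.array(s["t"])
    return -R.T@t, R.T@d
def onz(s,u,v,z):
    c,d=ray(s,u,v); return c+d*(z-c[2])/d[2]
def proj(s,X):
    p=np.array(s["R"])@np.array(X)+np.array(s["t"]); return s["fx"]*p[0]/p[2]+s["cx"],s["fy"]*p[1]/p[2]+s["cy"]
def pose():
    o=arm.get_obs(); return np.array(o["ee_pos"]),Ro.from_quat(o["ee_rot"]),o
def go(target,jawyaw):
    """tool pointing down, tool x at world yaw jawyaw (mod pi)"""
    p,R,o=pose()
    best=None
    for k in (0,1):
        a=jawyaw+k*np.pi
        x=np.array([np.cos(a),np.sin(a),0]);y=np.array([0,0,-1.]);z=np.cross(x,y)
        T=Ro.from_matrix(np.c_[x,y,z]); r=(R.inv()*T).as_rotvec(degrees=True)
        if best is None or np.linalg.norm(r)<np.linalg.norm(best): best=r
    d=R.inv().apply(np.array(target)-p)*1000
    print("tcp",p.round(4),"q6",round(o["joints"][5],2),"shift",d.round(1),"rot",best.round(1),"F",np.round(o["force"],1),"gap",round(o["finger_gap"],4))
def tools():
    p,R,o=pose(); print(R.as_matrix().round(3))
E
python3 - <<'E'
from h import *
tools()
for c in ["top","side"]:
  s=arm.snapshot(c)
  for n in ["dipper_1_mid","dipper_2_mid"]:
    for d in arm.mark_of(c,n): print(c,n,np.round(d["centre"],3),round(d["score"],2))
  for d in arm.trace(c,"dipper_1_mid"):
    v,u=np.nonzero(d["region"]); print(c,"tr",round(d["score"],2),u.mean().round(1),v.mean().round(1),len(u),onz(s,u.mean(),v.mean(),0.025).round(3))
  for d in arm.trace(c,"lid_a"):
    m=d["region"].astype(np.uint8); q=cv2.minAreaRect(np.argwhere(m)[:,::-1].astype(np.float32))
    b=cv2.boxPoints(q); print(c,"lid",round(d["score"],2),m.sum(),[onz(s,*x,0.075).round(3)[:2].tolist() for x in b])
E
```

```text
[[ 0.376  0.    -0.927]
 [ 0.927  0.     0.376]
 [ 0.    -1.    -0.   ]]
top dipper_1_mid [ 0.475 -0.302  0.005] 0.43
top dipper_1_mid [ 0.267 -0.395  0.013] 0.33
top dipper_2_mid [0.431 0.355 0.036] 0.71
top dipper_2_mid [0.477 0.154 0.035] 0.7
top tr 0.61 274.0 207.2 1747 [0.635 0.134 0.025]
top lid 0.88 1770 [[0.548, 0.336], [0.671, 0.327], [0.659, 0.226], [0.536, 0.237]]
top lid 0.86 1741 [[0.576, 0.19], [0.696, 0.166], [0.673, 0.067], [0.553, 0.093]]
top lid 0.81 1698 [[0.653, 0.017], [0.654, -0.081], [0.534, -0.081], [0.533, 0.016]]
top lid 0.47 226 [[0.468, 0.172], [0.496, 0.145], [0.468, 0.115], [0.44, 0.142]]
side dipper_2_mid [0.433 0.352 0.035] 0.92
side lid 0.97 1611 [[0.668, -0.073], [0.538, -0.08], [0.53, 0.028], [0.653, 0.035]]
side lid 0.91 2561 [[0.668, 0.34], [0.672, 0.235], [0.542, 0.247], [0.546, 0.349]]
side lid 0.68 2020 [[0.694, 0.179], [0.694, 0.068], [0.56, 0.092], [0.568, 0.199]]
```

Run:
```python
import cv2
f=cv2.imread("pics/top0.png")[170:300,175:365]
cv2.imwrite("pics/crop.png",cv2.resize(f,None,fx=4.2,fy=4.2,interpolation=cv2.INTER_CUBIC))
```

```text
(no output)
```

View pics/crop.png

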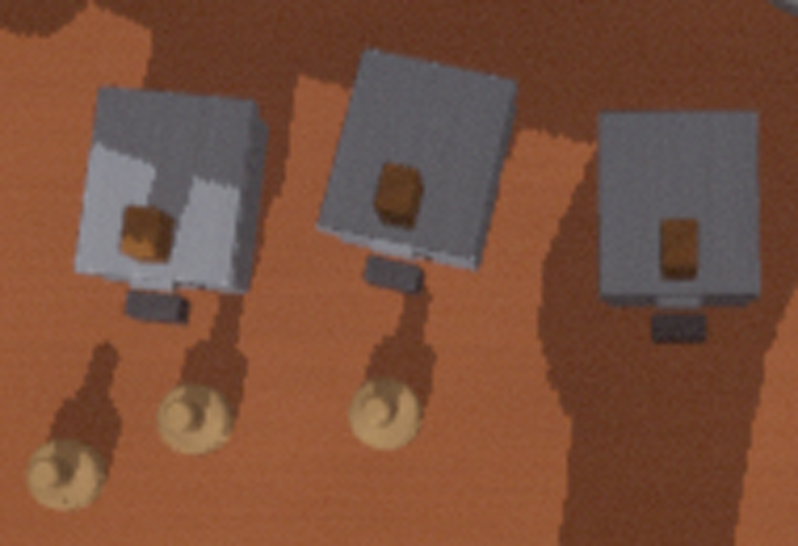

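Run:
```python
from h import *
go([0.576,0.288,0.18],1.5708-0.11)
```

```text
tcp [0.254  0.6254 0.2313] q6 -0.04 shift [-191.4   51.3 -425.3] rot [  0.  -15.8   0. ] F [ 0.3 -0.1 -0.3] gap 0.0853
```

>>> jog_arm(
  plan=[
    [[-24,6,-53],[0,0,0]],
    [[-24,6,-53],[0,0,0]],
    [[-24,6,-53],[0,0,0]],
    [[-24,6,-53],[0,0,0]],
    [[-24,6,-53],[0,0,0]],
    [[-24,6,-53],[0,0,0]],
    [[-24,6,-53],[0,0,0]],
    [[-24,6,-53],[0,0,0]],
    [[0,0,0],[0,-8,0]],
    [[0,0,0],[0,-8,0]],
  ],
  jaw=1.0,
  grip_force=60,
)

```text
t: 2.6
ee_pos: [0.5845, 0.2768, 0.1818]
ee_rot: [-0.524, -0.475, 0.474, 0.524]
force: [-0.3, -0.3, -0.0]
finger_gap: 0.0855
```

```bash
cat > look.py <<'E'
from h import *
import sys
c=sys.argv[1]; s=arm.snapshot(c); f=s["frame"][:,:,::-1]
if len(sys.argv)>3:
    x0,y0,x1,y1=map(int,sys.argv[3].split(",")); f=f[y0:y1,x0:x1]; k=min(800/f.shape[1],600/f.shape[0]); f=cv2.resize(f,None,fx=k,fy=k,interpolation=cv2.INTER_CUBIC)
cv2.imwrite(f"pics/{sys.argv[2]}.png",f)
E
python3 look.py wrist w1; python3 look.py top t1
python3 - <<'E'
from h import *
for n in ["knob_a","dipper_1_mid"]:
  for d in arm.mark_of("wrist",n): print(n,np.round(d["centre"],3),round(d["score"],2))
go([0.576,0.288,0.18],1.5708-0.11)
E
```

```text
knob_a [0.578 0.286 0.092] 0.94
knob_a [0.596 0.136 0.095] 0.64
dipper_1_mid [0.783 0.063 0.06 ] 0.41
tcp [0.5839 0.2777 0.1819] q6 -1.06 shift [9.4 1.9 8.9] rot [0.1 0.3 0.1] F [-1.2 -1.3 -0.6] gap 0.0853
```

View pics/w1.png

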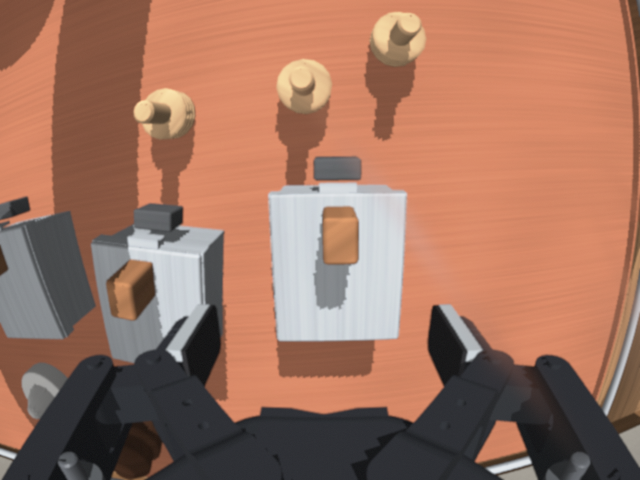

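View pics/t1.png

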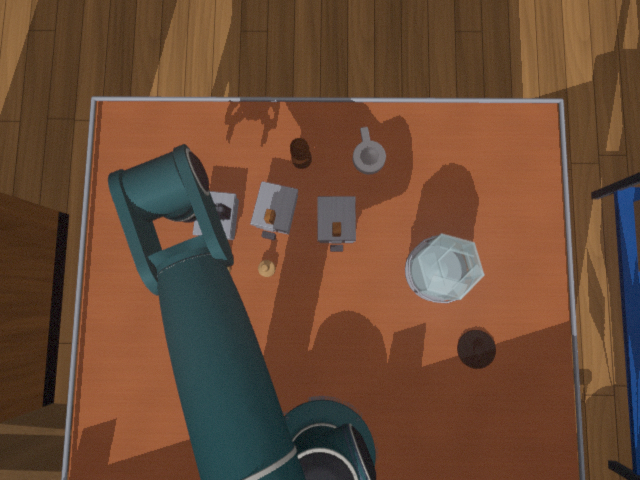

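>>> jog_arm(
  plan=[
    [[9,20,7],[0,0,0]],
    [[0,40,0],[0,0,0]],
    [[0,20,0],[0,0,0]],
    [[0,18,0],[0,0,0]],
    [[0,0,0],[0,0,0]],
  ],
)

```text
t: 3.42
ee_pos: [0.5758, 0.2903, 0.0782]
ee_rot: [-0.527, -0.472, 0.471, 0.527]
force: [1.1, -0.1, -0.6]
finger_gap: 0.0855
```

>>> jog_arm(
  plan=[
    [[0,0,0],[0,0,0]],
    [[0,0,0],[0,0,0]],
    [[0,0,0],[0,0,0]],
    [[0,0,0],[0,0,0]],
    [[0,0,0],[0,0,0]],
    [[0,0,0],[0,0,0]],
  ],
  jaw=0.0,
  grip_force=60,
)

```text
t: 4.18
ee_pos: [0.5767, 0.2878, 0.082]
ee_rot: [0.528, 0.472, -0.472, -0.526]
force: [1.8, 2.3, -3.9]
finger_gap: 0.0212
```

```bash
python3 look.py side s2 200,200,400,420; python3 look.py wrist w2;python3 -c "
from h import *
go([0.577,0.287,0.083],1.46)"
```

```text
tcp [0.5767 0.2878 0.0819] q6 -1.03 shift [-0.8 -1.1 -0.4] rot [ 0.2  0.  -0.1] F [ 0.3 -0.  -2.6] gap 0.0216
```

>>> jog_arm(
  plan=[
    [[0,-3,0],[0,0,0]],
    [[0,-3,0],[0,0,0]],
    [[0,-3,0],[0,0,0]],
  ],
)

```text
t: 4.65
ee_pos: [0.5772, 0.2876, 0.0844]
ee_rot: [0.528, 0.471, -0.472, -0.525]
force: [18.6, 8.2, -33.7]
finger_gap: 0.0211
```

>>> jog_arm(
  plan=[
    [[0,-4,0],[0,0,0]],
    [[0,-4,0],[0,0,0]],
  ],
)

```text
t: 4.9
ee_pos: [0.5772, 0.2875, 0.0846]
ee_rot: [0.528, 0.47, -0.473, -0.526]
force: [22.5, 9.2, -41.0]
finger_gap: 0.0216
```

>>> jog_arm(
  plan=[
    [[0,2,0],[0,0,0]],
    [[0,0,0],[0,0,0]],
  ],
)

```text
t: 5.15
ee_pos: [0.5767, 0.2878, 0.0823]
ee_rot: [0.528, 0.47, -0.474, -0.526]
force: [-0.7, -3.4, 1.7]
finger_gap: 0.0208
```

>>> jog_arm(
  plan=[
    [[0,0,0],[0,0,0]],
    [[0,0,0],[0,0,0]],
    [[0,0,0],[0,0,0]],
    [[0,0,0],[0,0,0]],
    [[0,-10,0],[0,0,0]],
    [[0,-40,0],[0,0,0]],
    [[0,-40,0],[0,0,0]],
    [[0,0,0],[0,0,0]],
  ],
  jaw=1.0,
)

```text
t: 6.15
ee_pos: [0.5771, 0.2885, 0.178]
ee_rot: [0.528, 0.47, -0.472, -0.526]
force: [0.5, 0.1, -0.7]
finger_gap: 0.0852
```

```bash
python3 -c "
from h import *
go([0.597,0.1355,0.18],1.5708-.235)"
```

```text
tcp [0.5771 0.2885 0.178 ] q6 -1.03 shift [-149.8   -1.4  -36.8] rot [ 0.   7.1 -0.2] F [ 0.5  0.1 -0.7] gap 0.0852
```

>>> jog_arm(
  plan=[
    [[-50,0,-12],[0,0,0]],
    [[-50,0,-12],[0,0,0]],
    [[-50,0,-12],[0,0,0]],
    [[0,0,0],[0,7,0]],
    [[0,0,0],[0,0,0]],
  ],
)

```text
t: 6.78
ee_pos: [0.5959, 0.1309, 0.1775]
ee_rot: [0.556, 0.437, -0.44, -0.554]
force: [-0.2, 0.1, -0.2]
finger_gap: 0.0851
```

```bash
python3 look.py wrist w3
python3 - <<'E'
from h import *
for n in ["knob_a"]:
  for d in arm.mark_of("wrist",n): print(n,np.round(d["centre"],3),round(d["score"],2))
go([0.597,0.1355,0.09],1.5708-0.235)
E
```

```text
knob_a [0.577 0.286 0.093] 0.88
knob_a [0.598 0.141 0.096] 0.7
tcp [0.5958 0.1315 0.1775] q6 -1.16 shift [ 4.5 87.5 -0.3] rot [-0.   0.2 -0.3] F [ 0.4  0.5 -0.2] gap 0.0853
```

View pics/w3.png

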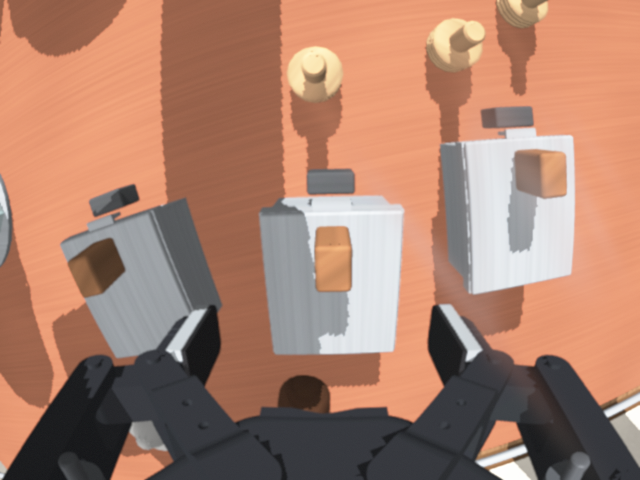

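>>> jog_arm(
  plan=[
    [[6,20,0],[0,0,0]],
    [[0,40,0],[0,0,0]],
    [[0,22,0],[0,0,0]],
    [[0,4,0],[0,0,0]],
    [[0,0,0],[0,0,0]],
  ],
)

```text
t: 7.5
ee_pos: [0.5958, 0.1407, 0.0843]
ee_rot: [0.552, 0.44, -0.444, -0.552]
force: [0.6, -0.8, 1.1]
finger_gap: 0.0855
```

>>> jog_arm(
  plan=[
    [[0,0,0],[0,0,0]],
    [[0,0,0],[0,0,0]],
    [[0,0,0],[0,0,0]],
    [[0,0,0],[0,0,0]],
    [[0,0,0],[0,0,0]],
    [[0,0,0],[0,0,0]],
  ],
  jaw=0.0,
)

```text
t: 8.25
ee_pos: [0.5953, 0.1362, 0.0873]
ee_rot: [0.554, 0.438, -0.446, -0.55]
force: [1.3, 3.7, -4.1]
finger_gap: 0.021
```

>>> jog_arm(
  plan=[
    [[0,-3,0],[0,0,0]],
    [[0,-3,0],[0,0,0]],
    [[0,-2,0],[0,0,0]],
  ],
)

```text
t: 8.62
ee_pos: [0.5973, 0.1357, 0.093]
ee_rot: [0.556, 0.439, -0.445, -0.548]
force: [10.0, -1.7, -12.0]
finger_gap: 0.0214
```

>>> jog_arm(
  plan=[
    [[0,-3,-1],[0,0,0]],
    [[0,-3,-1],[0,0,0]],
    [[0,-3,-1],[0,0,0]],
    [[0,-3,-1],[0,0,0]],
  ],
)

```text
t: 9.12
ee_pos: [0.6011, 0.1349, 0.1007]
ee_rot: [0.555, 0.438, -0.446, -0.549]
force: [7.6, -1.7, -12.6]
finger_gap: 0.0212
```

```bash
python3 look.py side s3 200,200,400,350
```

```text
(no output)
```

View pics/s3.png

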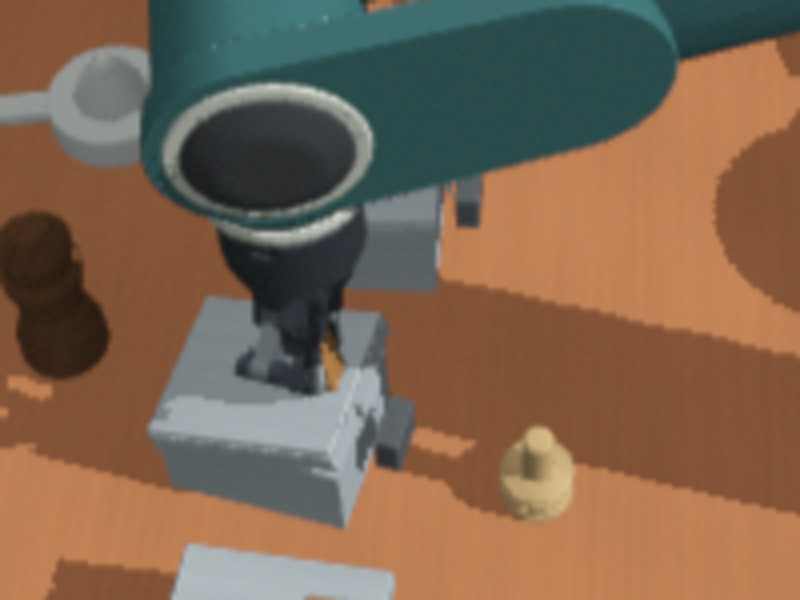

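>>> jog_arm(
  plan=[
    [[0,-3,-1],[0,0,0]],
    [[0,-3,-1],[0,0,0]],
    [[0,-3,-1],[0,0,0]],
    [[0,0,0],[0,0,0]],
  ],
)

```text
t: 9.68
ee_pos: [0.6039, 0.1343, 0.1056]
ee_rot: [0.555, 0.437, -0.447, -0.549]
force: [-4.8, -2.0, 1.1]
finger_gap: 0.0214
```

>>> jog_arm(
  plan=[
    [[0,5,1],[0,0,0]],
    [[0,5,1],[0,0,0]],
    [[0,5,1],[0,0,0]],
    [[0,5,1],[0,0,0]],
    [[0,2,0],[0,0,0]],
  ],
)

```text
t: 10.3
ee_pos: [0.5972, 0.1358, 0.0907]
ee_rot: [0.554, 0.437, -0.448, -0.549]
force: [-11.9, -4.5, 11.5]
finger_gap: 0.0212
```

>>> jog_arm(
  plan=[
    [[0,4,1],[0,0,0]],
    [[0,4,1],[0,0,0]],
    [[0,4,0],[0,0,0]],
  ],
)

```text
t: 10.68
ee_pos: [0.5959, 0.1362, 0.0864]
ee_rot: [0.555, 0.438, -0.447, -0.548]
force: [-30.6, -6.0, 40.7]
finger_gap: 0.021
```

>>> jog_arm(
  plan=[
    [[0,4,1],[0,0,0]],
    [[0,4,0],[0,0,0]],
  ],
)

```text
t: 10.92
ee_pos: [0.596, 0.1362, 0.0864]
ee_rot: [0.556, 0.44, -0.446, -0.547]
force: [-29.4, -6.0, 38.8]
finger_gap: 0.021
```

>>> jog_arm(
  plan=[
    [[0,-1,0],[0,0,0]],
    [[0,0,0],[0,0,0]],
    [[0,0,0],[0,0,0]],
    [[0,0,0],[0,0,0]],
    [[0,0,0],[0,0,0]],
    [[0,-20,0],[0,0,0]],
    [[0,-30,0],[0,0,0]],
    [[0,-30,0],[0,0,0]],
    [[0,0,0],[0,0,0]],
  ],
  jaw=1.0,
)

```text
t: 12.05
ee_pos: [0.5964, 0.1379, 0.1751]
ee_rot: [0.557, 0.441, -0.445, -0.546]
force: [-0.4, -0.5, 0.1]
finger_gap: 0.0853
```

```bash
python3 look.py side s4 200,200,400,350; python3 look.py wrist w4
python3 - <<'E'
from h import *
for c in ["wrist","side","top"]:
  for d in arm.mark_of(c,"knob_a"): print(c,np.round(d["centre"],3),round(d["score"],2))
go([0.597,0.1355,0.09],1.5708-0.235)
E
```

```text
wrist [ 0.566 -0.031  0.099] 0.96
wrist [0.576 0.289 0.092] 0.95
wrist [0.472 0.15  0.032] 0.62
wrist [0.596 0.14  0.097] 0.57
side [0.575 0.288 0.09 ] 0.68
side [0.599 0.138 0.1  ] 0.68
side [ 0.566 -0.032  0.098] 0.57
top [0.598 0.137 0.099] 0.82
top [0.572 0.29  0.088] 0.81
top [ 0.566 -0.031  0.097] 0.75
tcp [0.595  0.1376 0.1702] q6 -1.16 shift [-0.3 80.2 -2.2] rot [ 0.1  1.  -0.9] F [-0.1 -0.2  0.4] gap 0.0852
```

View pics/s4.png

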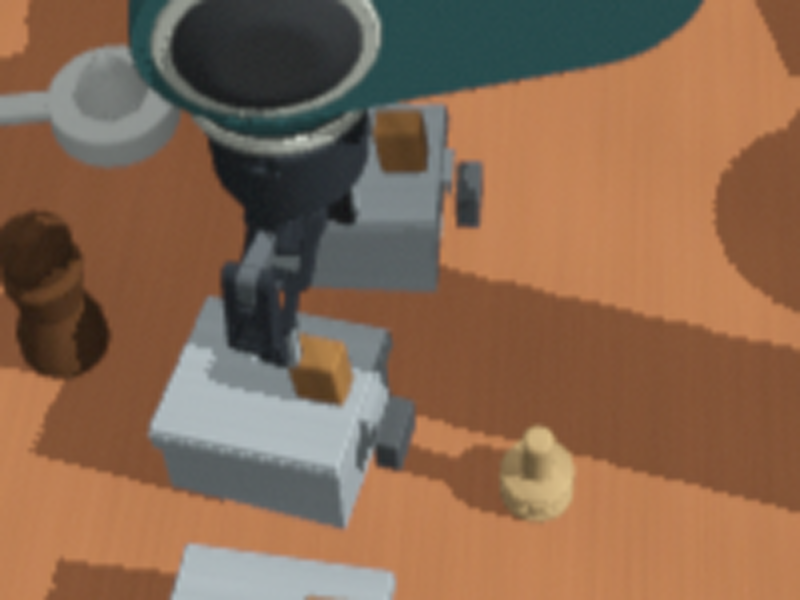

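View pics/w4.png

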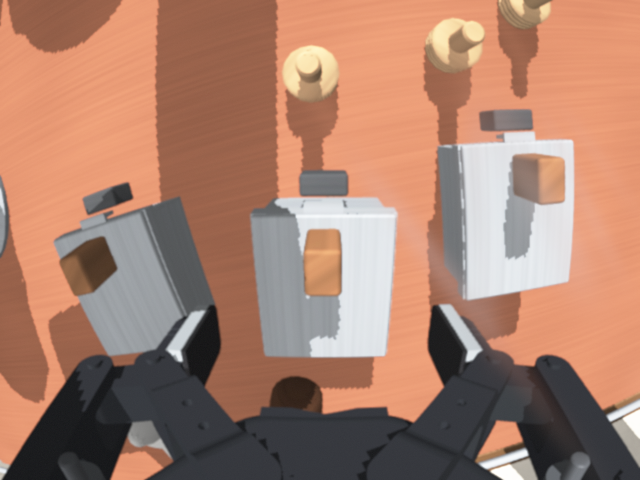

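>>> jog_arm(
  plan=[
    [[0,0,2],[0,1,-1]],
    [[0,0,0],[0,0,0]],
    [[0,0,0],[0,0,0]],
    [[0,0,0],[0,0,0]],
    [[0,0,0],[0,0,0]],
    [[0,0,0],[0,0,0]],
    [[0,0,0],[0,0,0]],
  ],
  jaw=0.0,
)

```text
t: 13.18
ee_pos: [0.5925, 0.1379, 0.1688]
ee_rot: [-0.555, -0.438, 0.437, 0.556]
force: [-0.0, 0.0, -0.9]
finger_gap: 0.0003
```

```bash
python3 look.py wrist w5
python3 - <<'E'
from h import *
go([0.593,0.138,0.122],1.5708-0.235)
E
```

```text
tcp [0.5925 0.1379 0.1687] q6 -1.15 shift [ 0.1 46.7 -0.5] rot [ 0.  -0.1  0.1] F [-0.2 -0.1 -0. ] gap 0.0001
```

View pics/w5.png

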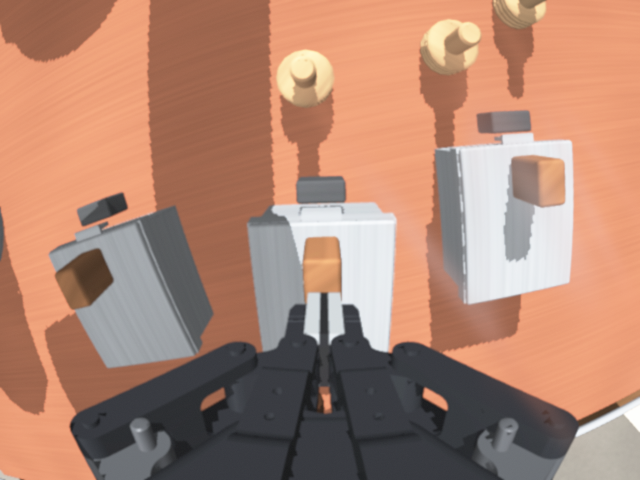

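Fingers closed and centred on the middle knob at (323,262). Descend and press.

>>> jog_arm(
  plan=[
    [[0,30,0],[0,0,0]],
    [[0,12,0],[0,0,0]],
    [[0,0,0],[0,0,0]],
  ],
)

```text
t: 13.6
ee_pos: [0.5929, 0.1381, 0.1266]
ee_rot: [0.556, 0.438, -0.437, -0.556]
force: [0.5, -0.3, -0.1]
finger_gap: -0.0003
```

>>> jog_arm(
  plan=[
    [[0,3,0],[0,0,0]],
    [[0,3,0],[0,0,0]],
    [[0,3,0],[0,0,0]],
  ],
)

```text
t: 13.98
ee_pos: [0.5937, 0.1384, 0.12]
ee_rot: [0.556, 0.439, -0.436, -0.555]
force: [-7.2, 0.5, 15.5]
finger_gap: -0.0
```

>>> jog_arm(
  plan=[
    [[0,3,0],[0,0,0]],
    [[0,3,0],[0,0,0]],
    [[0,3,0],[0,0,0]],
  ],
)

```text
t: 14.35
ee_pos: [0.5942, 0.1388, 0.1172]
ee_rot: [0.556, 0.44, -0.435, -0.555]
force: [-4.2, -0.3, 4.3]
finger_gap: 0.0001
```

>>> jog_arm(
  plan=[
    [[0,3,0],[0,0,0]],
    [[0,3,0],[0,0,0]],
    [[0,3,0],[0,0,0]],
  ],
)

```text
t: 14.72
ee_pos: [0.5946, 0.1391, 0.1112]
ee_rot: [0.556, 0.441, -0.434, -0.554]
force: [-22.8, -3.2, 45.2]
finger_gap: 0.0002
```

>>> jog_arm(
  plan=[
    [[0,-20,0],[0,0,0]],
    [[0,-40,0],[0,0,0]],
    [[0,0,0],[0,0,0]],
  ],
)

```text
t: 15.1
ee_pos: [0.5942, 0.1389, 0.1736]
ee_rot: [0.557, 0.441, -0.434, -0.554]
force: [-0.4, 0.8, 0.3]
finger_gap: -0.0001
```

```bash
python3 look.py side s6 200,200,400,350
python3 - <<'E'
from h import *
for c in ["side","top","wrist"]:
  arm.snapshot(c)
  for d in arm.mark_of(c,"knob_a"): print(c,np.round(d["centre"],3),round(d["score"],2))
go([0.566,-0.032,0.18],1.5708)
E
```

```text
side [0.578 0.285 0.088] 0.97
side [0.595 0.137 0.092] 0.91
side [ 0.566 -0.031  0.098] 0.83
top [ 0.564 -0.035  0.1  ] 0.79
top [0.575 0.293 0.092] 0.71
wrist [0.576 0.288 0.092] 0.82
wrist [ 0.563 -0.032  0.097] 0.78
wrist [0.596 0.135 0.088] 0.67
tcp [0.5928 0.1386 0.1691] q6 -1.15 shift [-172.1  -11.5  -13.9] rot [  0.2 -13.5   0.2] F [-0.8  1.  -0.2] gap 0.0001
```

View pics/s6.png

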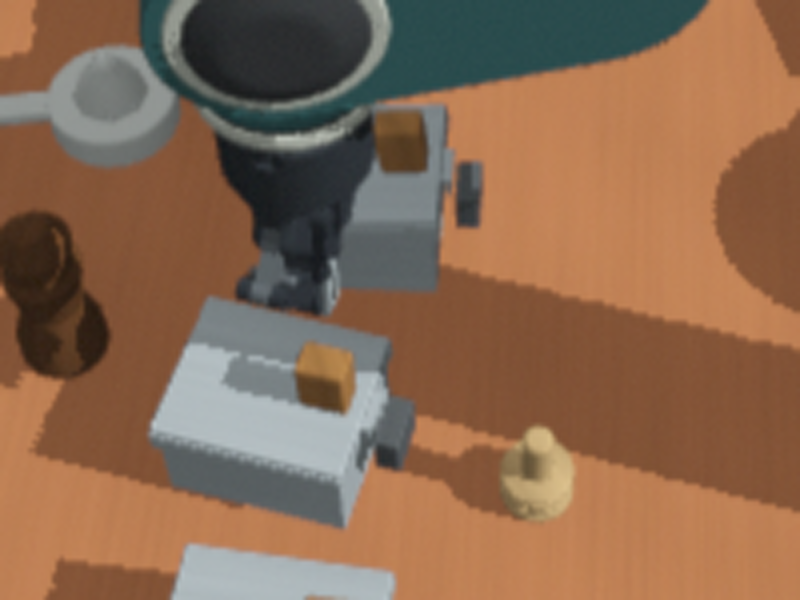

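>>> jog_arm(
  plan=[
    [[-50,-4,-4],[0,0,0]],
    [[-50,-4,-4],[0,0,0]],
    [[-50,-4,-4],[0,0,0]],
    [[-22,0,-2],[0,-6,0]],
    [[0,0,0],[0,-8,0]],
    [[0,0,0],[0,0,0]],
  ],
  jaw=1.0,
)

```text
t: 16.2
ee_pos: [0.5644, -0.037, 0.1779]
ee_rot: [0.496, 0.504, -0.503, -0.497]
force: [0.0, 0.1, -0.0]
finger_gap: 0.0856
```

```bash
python3 look.py wrist w7
python3 - <<'E'
from h import *
for d in arm.mark_of("wrist","knob_a"): print(np.round(d["centre"],3),round(d["score"],2))
go([0.565,-0.032,0.087],1.5708)
E
```

```text
[ 0.567 -0.032  0.097] 0.73
[0.596 0.137 0.088] 0.69
tcp [ 0.5645 -0.0367  0.1779] q6 -1.69 shift [ 4.4 90.9 -0.6] rot [0.  0.7 0.2] F [-0.3 -0.2 -0.5] gap 0.0855
```

View pics/w7.png

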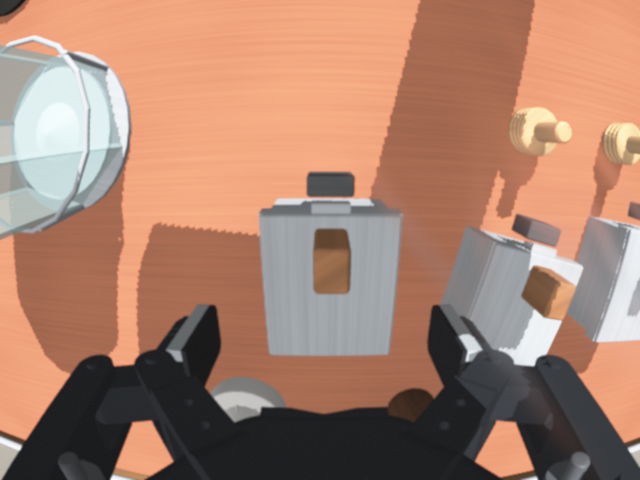

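>>> jog_arm(
  plan=[
    [[4,20,0],[0,0,0]],
    [[0,40,0],[0,0,0]],
    [[0,22,0],[0,0,0]],
    [[0,5,0],[0,0,0]],
    [[0,0,0],[0,0,0]],
  ],
)

```text
t: 16.92
ee_pos: [0.5634, -0.0296, 0.0839]
ee_rot: [0.497, 0.502, -0.502, -0.5]
force: [0.6, -0.1, 0.9]
finger_gap: 0.0857
```

>>> jog_arm(
  plan=[
    [[0,0,0],[0,0,0]],
    [[0,0,0],[0,0,0]],
    [[0,0,0],[0,0,0]],
    [[0,0,0],[0,0,0]],
    [[0,0,0],[0,0,0]],
    [[0,0,0],[0,0,0]],
  ],
  jaw=0.0,
)

```text
t: 17.68
ee_pos: [0.5644, -0.0322, 0.0869]
ee_rot: [-0.499, -0.501, 0.502, 0.498]
force: [2.6, 0.4, -2.6]
finger_gap: 0.0209
```

>>> jog_arm(
  plan=[
    [[0,-3,-1],[0,0,0]],
    [[0,-3,-1],[0,0,0]],
    [[0,-3,-1],[0,0,0]],
  ],
)

```text
t: 18.05
ee_pos: [0.5672, -0.0322, 0.0935]
ee_rot: [-0.499, -0.501, 0.502, 0.498]
force: [9.2, -1.8, -13.1]
finger_gap: 0.0213
```

>>> jog_arm(
  plan=[
    [[0,-3,-1],[0,0,0]],
    [[0,-3,-1],[0,0,0]],
    [[0,-3,-1],[0,0,0]],
    [[0,-3,-1],[0,0,0]],
    [[0,-3,-1],[0,0,0]],
    [[0,-3,-1],[0,0,0]],
    [[0,-2,0],[0,0,0]],
  ],
)

```text
t: 18.92
ee_pos: [0.5734, -0.0322, 0.1057]
ee_rot: [-0.498, -0.5, 0.503, 0.498]
force: [17.0, -2.4, -22.2]
finger_gap: 0.0214
```

```bash
python3 look.py side s8 200,200,400,350
```

```text
(no output)
```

View pics/s8.png

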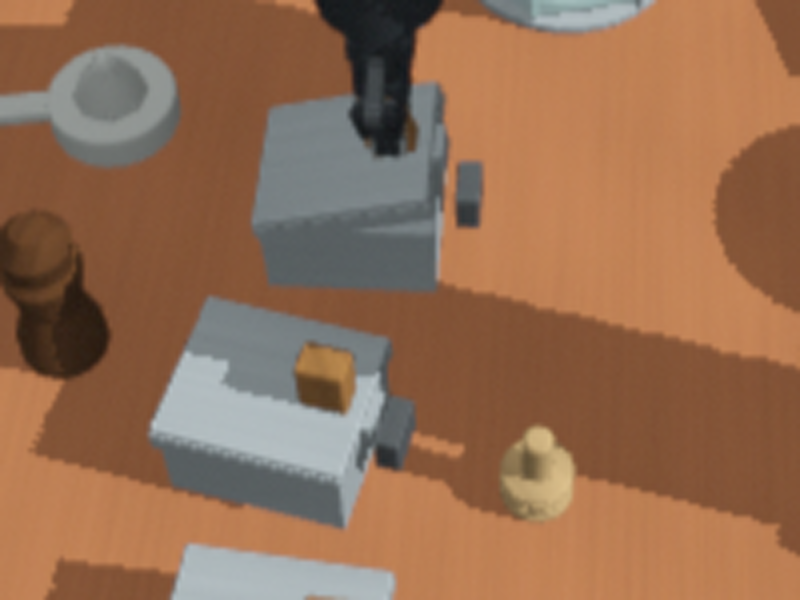

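Lid c is clearly wedged open, so it is loose. Lower it, release, and press from above.

>>> jog_arm(
  plan=[
    [[0,5,2],[0,0,0]],
    [[0,5,1],[0,0,0]],
    [[0,5,1],[0,0,0]],
    [[0,5,1],[0,0,0]],
    [[0,0,0],[0,0,0]],
  ],
)

```text
t: 19.6
ee_pos: [0.5664, -0.0323, 0.0904]
ee_rot: [-0.498, -0.499, 0.505, 0.499]
force: [6.0, -1.5, -5.6]
finger_gap: 0.0213
```

>>> jog_arm(
  plan=[
    [[0,0,0],[0,0,0]],
    [[0,0,0],[0,0,0]],
    [[0,0,0],[0,0,0]],
    [[0,0,0],[0,0,0]],
    [[0,-20,0],[0,0,0]],
    [[0,-30,0],[0,0,0]],
    [[0,-20,0],[0,0,0]],
    [[0,0,0],[0,0,0]],
  ],
  jaw=1.0,
)

```text
t: 20.6
ee_pos: [0.5672, -0.0318, 0.166]
ee_rot: [-0.498, -0.499, 0.504, 0.498]
force: [0.3, 0.6, 0.2]
finger_gap: 0.0853
```

>>> jog_arm(
  plan=[
    [[0,0,0],[0,0,0]],
    [[0,0,0],[0,0,0]],
    [[0,0,0],[0,0,0]],
    [[0,0,0],[0,0,0]],
    [[0,0,0],[0,0,0]],
    [[0,0,0],[0,0,0]],
    [[0,0,0],[0,0,0]],
  ],
  jaw=0.0,
)

```text
t: 21.48
ee_pos: [0.5662, -0.0317, 0.163]
ee_rot: [-0.497, -0.498, 0.505, 0.5]
force: [-0.8, 0.5, -0.2]
finger_gap: -0.0001
```

```bash
python3 look.py wrist w9
python3 - <<'E'
from h import *
for d in arm.mark_of("wrist","knob_a"): print(np.round(d["centre"],3),round(d["score"],2))
go([0.562,-0.032,0.122],1.5708)
E
```

```text
[0.594 0.138 0.09 ] 0.88
[ 0.567 -0.035  0.1  ] 0.72
tcp [ 0.5662 -0.0317  0.163 ] q6 -1.68 shift [-0.1 41.   3.9] rot [-0.5  0.4 -0.2] F [ 0.1 -0.6  0.3] gap -0.0003
```

View pics/w9.png

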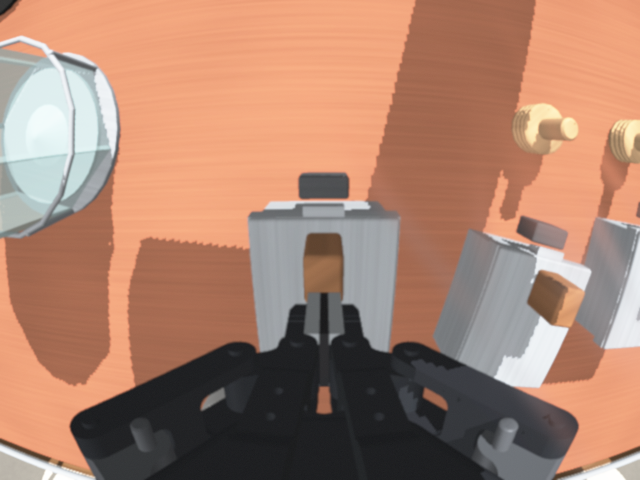

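>>> jog_arm(
  plan=[
    [[0,25,3],[0,0,0]],
    [[0,12,0],[0,0,0]],
    [[0,0,0],[0,0,0]],
    [[0,3,0],[0,0,0]],
    [[0,3,0],[0,0,0]],
    [[0,3,0],[0,0,0]],
    [[0,3,0],[0,0,0]],
    [[0,3,0],[0,0,0]],
  ],
)

```text
t: 22.58
ee_pos: [0.5641, -0.0321, 0.1185]
ee_rot: [-0.498, -0.499, 0.504, 0.498]
force: [-19.7, 2.6, 34.5]
finger_gap: -0.0
```

>>> jog_arm(
  plan=[
    [[0,3,0],[0,0,0]],
    [[0,3,0],[0,0,0]],
    [[0,3,0],[0,0,0]],
  ],
)

```text
t: 22.95
ee_pos: [0.5641, -0.0321, 0.1186]
ee_rot: [-0.499, -0.5, 0.504, 0.497]
force: [-18.5, 1.9, 28.2]
finger_gap: 0.0
```

>>> jog_arm(
  plan=[
    [[0,4,2],[0,0,0]],
    [[0,4,1],[0,0,0]],
    [[0,4,1],[0,0,0]],
  ],
)

```text
t: 23.32
ee_pos: [0.5621, -0.0322, 0.1115]
ee_rot: [-0.501, -0.502, 0.502, 0.495]
force: [-2.8, 0.8, 25.6]
finger_gap: 0.0001
```

>>> jog_arm(
  plan=[
    [[0,4,0],[0,0,0]],
    [[0,4,0],[0,0,0]],
  ],
)

```text
t: 23.58
ee_pos: [0.5624, -0.0323, 0.1111]
ee_rot: [0.502, 0.502, -0.501, -0.495]
force: [-30.7, 3.1, 53.3]
finger_gap: -0.0
```

>>> jog_arm(
  plan=[
    [[0,-20,0],[0,0,0]],
    [[0,-40,0],[0,0,0]],
    [[0,-40,0],[0,0,0]],
    [[0,0,0],[0,0,0]],
  ],
)

```text
t: 24.08
ee_pos: [0.5612, -0.0317, 0.2135]
ee_rot: [0.501, 0.502, -0.502, -0.495]
force: [0.7, 0.0, 0.1]
finger_gap: 0.0003
```

```bash
python3 look.py top t10;python3 look.py side s10
python3 - <<'E'
from h import *
for c in ["side","top","wrist"]:
  s=arm.snapshot(c)
  for d in arm.mark_of(c,"knob_a"): print(c,np.round(d["centre"],3),round(d["score"],2))
  for d in arm.mark_of(c,"dipper_1_mid"): print(c,"dip",np.round(d["centre"],3),round(d["score"],2))
for c in ["side","top","wrist"]:
  arm.snapshot(c)
  for n in ["dipper_2_mid","dipper_3_mid"]:
    for d in arm.mark_of(c,n): print(c,n,np.round(d["centre"],3),round(d["score"],2))
E
```

```text
side [0.579 0.289 0.091] 0.89
side [ 0.564 -0.032  0.088] 0.83
side [0.599 0.139 0.092] 0.68
side dip [ 0.27  -0.401  0.012] 0.47
top [0.572 0.29  0.091] 0.86
top [ 0.565 -0.034  0.094] 0.71
top [0.595 0.137 0.093] 0.65
top dip [ 0.564 -0.035  0.092] 0.36
wrist [0.593 0.138 0.09 ] 0.77
wrist [ 0.563 -0.033  0.092] 0.66
side dipper_2_mid [0.436 0.353 0.034] 0.57
side dipper_3_mid [0.473 0.274 0.034] 0.65
top dipper_2_mid [0.432 0.355 0.034] 0.67
top dipper_2_mid [ 0.567 -0.033  0.091] 0.39
top dipper_3_mid [0.464 0.275 0.036] 0.77
```

View pics/t10.png

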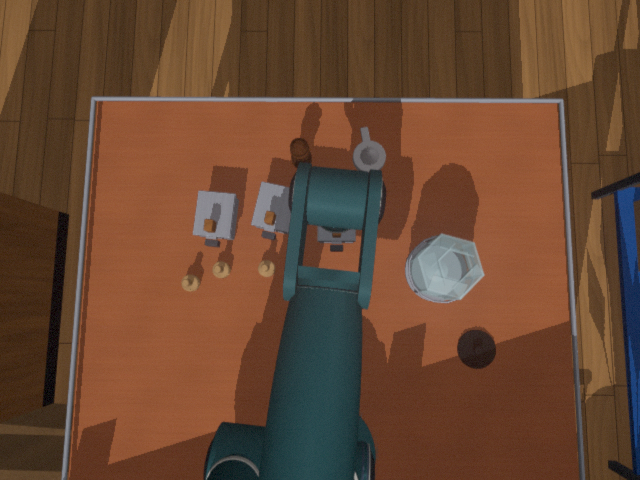

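View pics/s10.png

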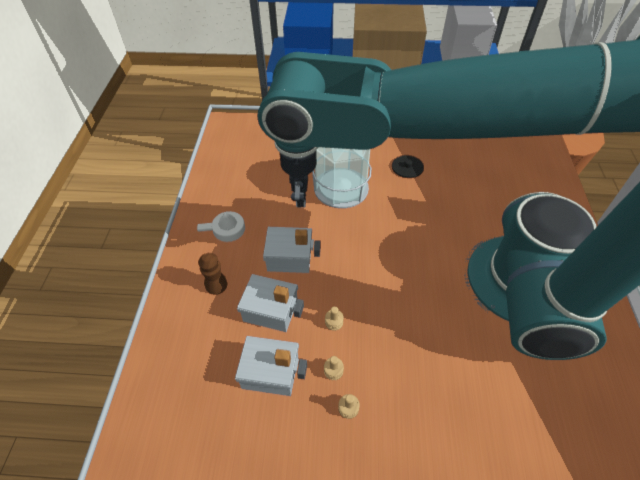

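```bash
python3 -c "
from h import *
go([0.475,0.153,0.15],1.5708)"
```

```text
tcp [ 0.5603 -0.0316  0.2107] q6 -1.68 shift [185.5  59.4  84.1] rot [ 0.1  0.4 -0.3] F [ 0.6  0.1 -0.8] gap -0.0002
```

>>> jog_arm(
  plan=[
    [[46,0,21],[0,0,0]],
    [[46,0,21],[0,0,0]],
    [[46,15,21],[0,0,0]],
    [[46,45,21],[0,0,0]],
    [[0,0,0],[0,0,0]],
  ],
  jaw=1.0,
)

```text
t: 25.7
ee_pos: [0.4747, 0.1522, 0.1517]
ee_rot: [-0.501, -0.501, 0.502, 0.496]
force: [0.2, -0.1, 0.4]
finger_gap: 0.0851
```

```bash
python3 look.py wrist w11
python3 - <<'E'
from h import *
for c in ["wrist","top","side"]:
  arm.snapshot(c)
  for d in arm.mark_of(c,"dipper_1_mid")+arm.mark_of(c,"dipper_2_mid"): print(c,np.round(d["centre"],3),round(d["score"],2))
go([0.475,0.153,0.03],1.5708)
E
```

```text
wrist [0.433 0.35  0.037] 0.81
top [0.433 0.353 0.034] 0.66
side [0.434 0.35  0.033] 0.59
side [0.596 0.135 0.089] 0.31
tcp [0.4772 0.15   0.1548] q6 -1.31 shift [  3.6 124.8   3.2] rot [ 0.5  0.1 -0.3] F [-0.3  1.3  0.3] gap 0.0855
```

View pics/w11.png

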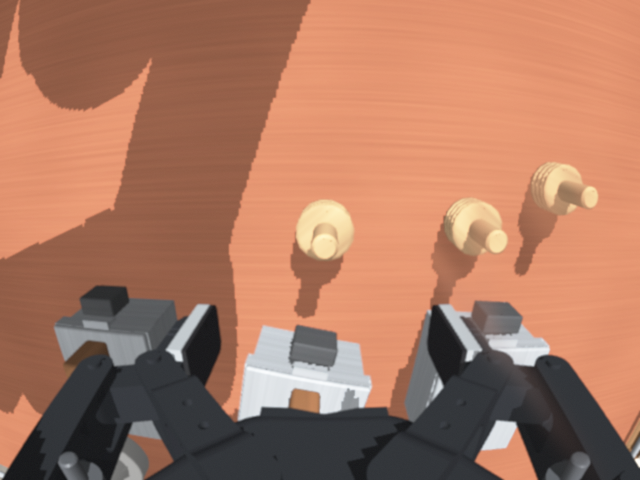

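```bash
cat >> h.py <<'E'
def fish(s,u,v,z):
    dx,dy=u-s["cx"],v-s["cy"]; r=np.hypot(dx,dy); th=r/s["fx"]
    d=np.array([np.sin(th)*dx/r,np.sin(th)*dy/r,np.cos(th)]); R=np.array(s["R"]); c=-R.T@np.array(s["t"]); d=R.T@d
    return c+d*(z-c[2])/d[2]
E
python3 look.py top t12 170,250,290,300; python3 look.py side s12 310,295,370,425
python3 - <<'E'
from h import *
s=arm.snapshot("wrist")
for p in [(324,242),(493,239),(588,197)]: print(fish(s,*p,0.064).round(4))
E
```

```text
[0.4737 0.1499 0.064 ]
[0.4711 0.2682 0.064 ]
[0.4372 0.3505 0.064 ]
```

View pics/t12.png

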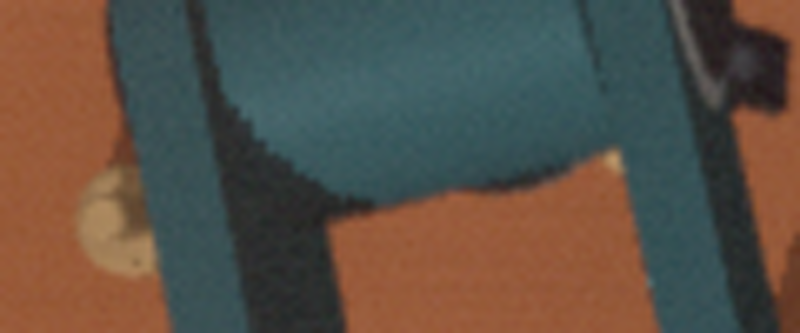

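View pics/s12.png

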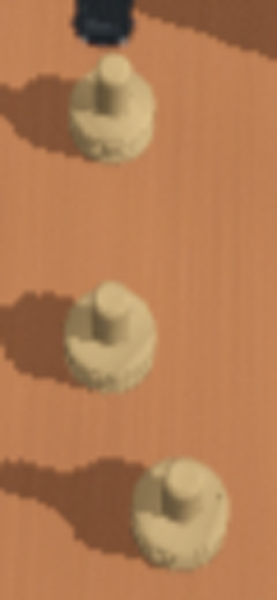

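Run:
```python
from h import *
s=arm.snapshot("side")
for p in [(334.5,309.7),(333.6,359.4),(349.9,397.3)]: print(onz(s,*p,0.064).round(4))
go([0.475,0.151,0.03],1.5708)
```

```text
[0.4718 0.1559 0.064 ]
[0.4685 0.2756 0.064 ]
[0.4319 0.354  0.064 ]
tcp [0.477  0.1503 0.1546] q6 -1.31 shift [  1.3 124.6   2.9] rot [ 0.4  0.1 -0.3] F [ 0.4 -0.1 -0.2] gap 0.0853
```

>>> jog_arm(
  plan=[
    [[3,30,3],[0,0,0]],
    [[0,40,0],[0,0,0]],
    [[0,25,0],[0,0,0]],
    [[0,17,0],[0,0,0]],
    [[0,8,0],[0,0,0]],
    [[0,0,0],[0,0,0]],
  ],
)

```text
t: 27.15
ee_pos: [0.4759, 0.153, 0.0326]
ee_rot: [0.503, 0.502, -0.499, -0.496]
force: [0.9, 0.1, -0.3]
finger_gap: 0.0856
```

```bash
python3 look.py wrist w13; python3 -c "
from h import *
go([0.474,0.153,0.03],1.5708)"
```

```text
tcp [0.4761 0.1531 0.033 ] q6 -1.31 shift [-0.1  3.   2.1] rot [ 0.6  0.1 -0.2] F [-0.3  0.4  0.5] gap 0.0856
```

View pics/w13.png

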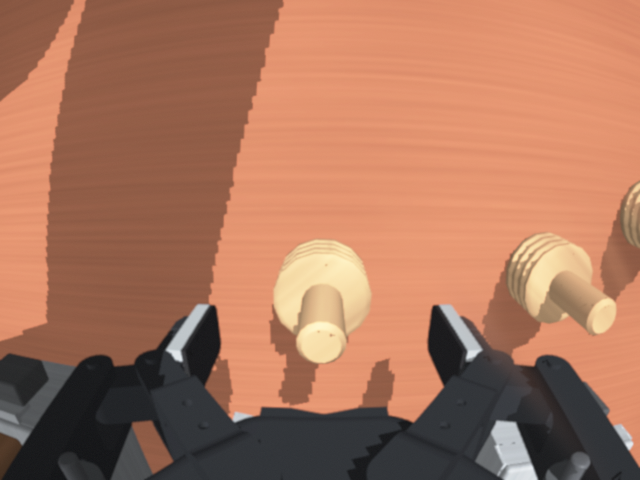

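Centred between the pads. Close and lift.

>>> jog_arm(
  plan=[
    [[0,0,2],[0,0,0]],
    [[0,0,0],[0,0,0]],
    [[0,0,0],[0,0,0]],
    [[0,0,0],[0,0,0]],
    [[0,0,0],[0,0,0]],
    [[0,0,0],[0,0,0]],
  ],
  jaw=0.0,
  grip_force=40,
)

```text
t: 27.95
ee_pos: [0.4749, 0.1534, 0.0351]
ee_rot: [0.504, 0.503, -0.498, -0.495]
force: [-0.0, -0.7, -1.3]
finger_gap: 0.0167
```

>>> jog_arm(
  plan=[
    [[0,-20,0],[0,0,0]],
    [[0,-40,0],[0,0,0]],
    [[0,-50,0],[0,0,0]],
    [[0,-60,0],[0,0,0]],
    [[0,-60,0],[0,0,0]],
    [[0,-30,0],[0,0,0]],
    [[0,0,0],[0,0,0]],
  ],
)

```text
t: 28.82
ee_pos: [0.4703, 0.1539, 0.3021]
ee_rot: [0.503, 0.502, -0.498, -0.496]
force: [-0.3, -0.5, -1.6]
finger_gap: 0.0165
```

```bash
python3 look.py wrist w14
python3 - <<'E'
from h import *
go([0.477,-0.295,0.29],1.5708)
for c in ["top","side"]:
  arm.snapshot(c)
  for d in arm.mark_of(c,"jar_mouth"): print(c,np.round(d["centre"],3),round(d["score"],2))
E
```

```text
tcp [0.47   0.1538 0.3006] q6 -1.3 shift [-448.8   12.5   -6.1] rot [ 0.5  0.1 -0.2] F [ 0.4  0.3 -1.5] gap 0.0169
top [ 0.473 -0.296  0.212] 0.89
side [0.58  0.285 0.09 ] 0.17
```

View pics/w14.png

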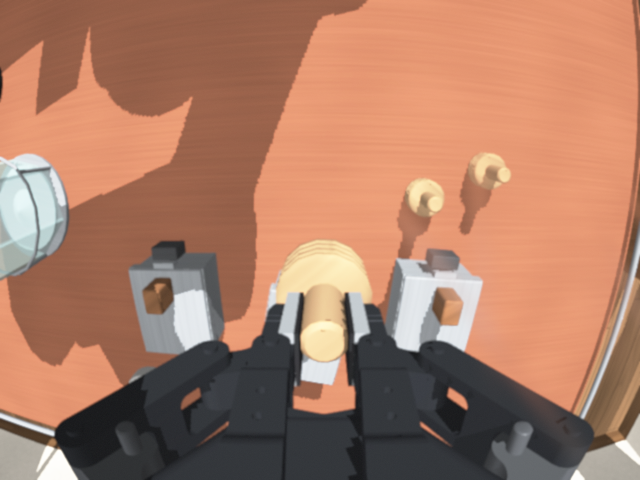

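>>> jog_arm(
  plan=[
    [[-50,0,0],[0,0,0]],
    [[-56,0,0],[0,0,0]],
    [[-56,0,0],[0,0,0]],
    [[-56,0,-2],[0,0,0]],
    [[-56,0,-2],[0,0,0]],
    [[-56,0,-2],[0,0,0]],
    [[-56,0,0],[0,0,0]],
    [[-45,0,0],[0,0,0]],
    [[-16,0,0],[0,0,0]],
    [[0,0,0],[0,0,0]],
  ],
)

```text
t: 30.32
ee_pos: [0.4739, -0.3063, 0.2875]
ee_rot: [-0.497, -0.499, 0.503, 0.501]
force: [0.2, 0.2, -0.6]
finger_gap: 0.0166
```

```bash
python3 look.py wrist w15; python3 look.py side s15 270,20,420,220;python3 - <<'E'
from h import *
go([0.476,-0.296,0.25],1.5708)
for d in arm.mark_of("wrist","jar_mouth"): print(np.round(d["centre"],3),round(d["score"],2))
E
```

```text
tcp [ 0.4742 -0.3051  0.288 ] q6 -2.19 shift [ 9.1 38.  -2.2] rot [-0.5  0.3 -0. ] F [ 0.2 -0.8 -0.7] gap 0.017
[ 0.475 -0.296  0.21 ] 0.72
[0.781 0.064 0.063] 0.63
```

View pics/w15.png

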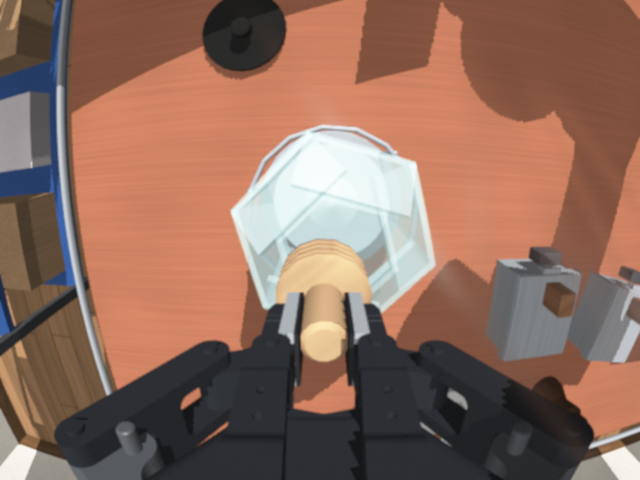

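View pics/s15.png

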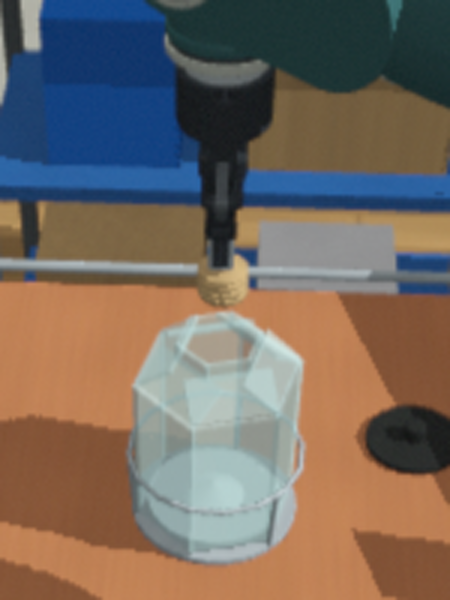

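Run:
```python
from h import *
s=arm.snapshot("side"); print(onz(s,343.7,133.3,0.21).round(4))
```

```text
[ 0.4695 -0.2904  0.21  ]
```

>>> jog_arm(
  plan=[
    [[9,10,-1],[0,0,0]],
    [[0,10,0],[0,0,0]],
    [[0,0,0],[0,0,0]],
  ],
)

```text
t: 30.9
ee_pos: [0.4755, -0.293, 0.2674]
ee_rot: [-0.496, -0.5, 0.504, 0.499]
force: [-0.2, -0.5, -1.3]
finger_gap: 0.017
```

```bash
python3 look.py wrist w16; python3 look.py side s16 270,20,420,220;python3 - <<'E'
from h import *
go([0.476,-0.296,0.235],1.5708)
E
```

```text
tcp [ 0.4757 -0.2934  0.2684] q6 -2.18 shift [-2.5 33.4 -0.5] rot [-0.3  0.5 -0.1] F [ 0.7  0.1 -1.6] gap 0.017
```

View pics/w16.png

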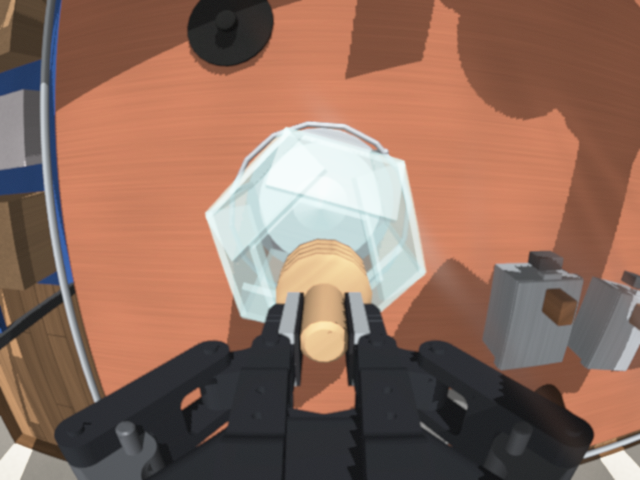

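View pics/s16.png

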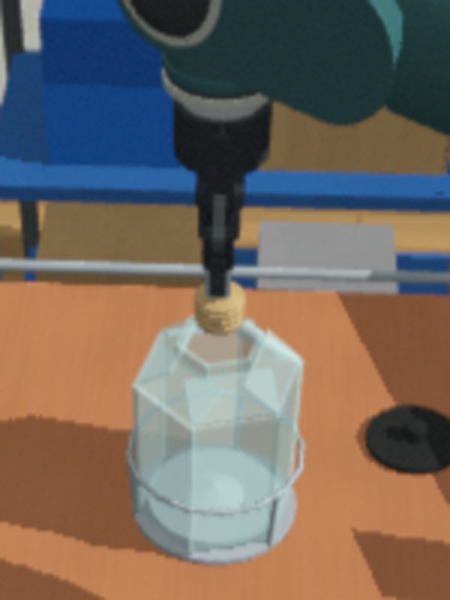

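Run:
```python
from h import *
out=[]
for c,b in [("side",(300,110,385,215)),("top",(395,220,500,315))]:
    s=arm.snapshot(c); f=cv2.imread(f"pics/{c}0.png"); k=4
    g=cv2.resize(f,None,fx=k,fy=k,interpolation=cv2.INTER_CUBIC)
    for (x,y),col in [((.476,-.296),(0,0,255))]:
        pts=np.array([[ (q+0.5)*k for q in proj(s,[x+.031*np.cos(a),y+.031*np.sin(a),.21])] for a in np.linspace(0,6.3,60)]).astype(int)
        cv2.polylines(g,[pts],True,col,1)
    out.append(cv2.resize(g[b[1]*k:b[3]*k,b[0]*k:b[2]*k],(400,440)))
cv2.imwrite("pics/ov.png",np.hstack(out))
```

```text
(no output)
```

View pics/ov.png

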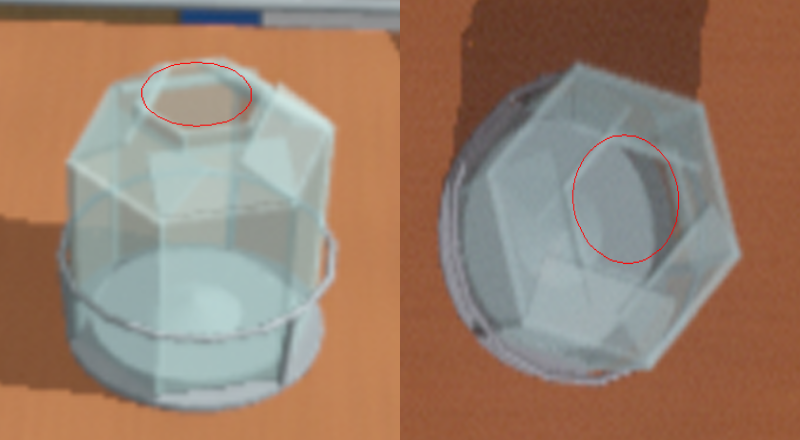

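>>> jog_arm(
  plan=[
    [[-1,10,0],[0,0,0]],
    [[0,8,0],[0,0,0]],
    [[0,5,0],[0,0,0]],
    [[0,0,0],[0,0,0]],
  ],
)

```text
t: 31.6
ee_pos: [0.4755, -0.2952, 0.2438]
ee_rot: [-0.497, -0.5, 0.504, 0.499]
force: [-0.0, 0.2, -0.4]
finger_gap: 0.0167
```

```bash
python3 look.py side s17 300,100,390,170;python3 - <<'E'
from h import *
go([0.4755,-0.294,0.235],1.5708)
E
```

```text
tcp [ 0.4755 -0.2952  0.2441] q6 -2.18 shift [ 1.2  9.1 -0. ] rot [-0.3  0.4 -0.1] F [-0.4 -0.5 -1. ] gap 0.0173
```

View pics/s17.png

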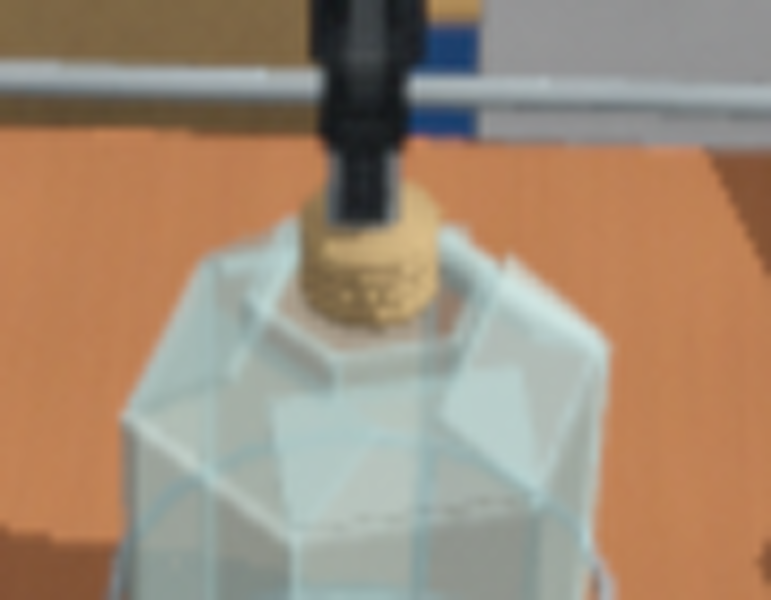

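>>> jog_arm(
  plan=[
    [[1,5,0],[0,0,0]],
    [[0,4,0],[0,0,0]],
    [[0,0,0],[0,0,0]],
  ],
)

```text
t: 32.02
ee_pos: [0.4756, -0.2942, 0.2349]
ee_rot: [-0.497, -0.5, 0.504, 0.499]
force: [-0.7, 0.2, -0.9]
finger_gap: 0.017
```

```bash
python3 look.py side s18 300,100,390,170;python3 - <<'E'
from h import *
go([0.4755,-0.294,0.235],1.5708)
E
```

```text
tcp [ 0.4756 -0.2942  0.2351] q6 -2.18 shift [0.2 0.1 0.1] rot [-0.3  0.4 -0.1] F [-0.4  0.8 -1.2] gap 0.0164
```

View pics/s18.png

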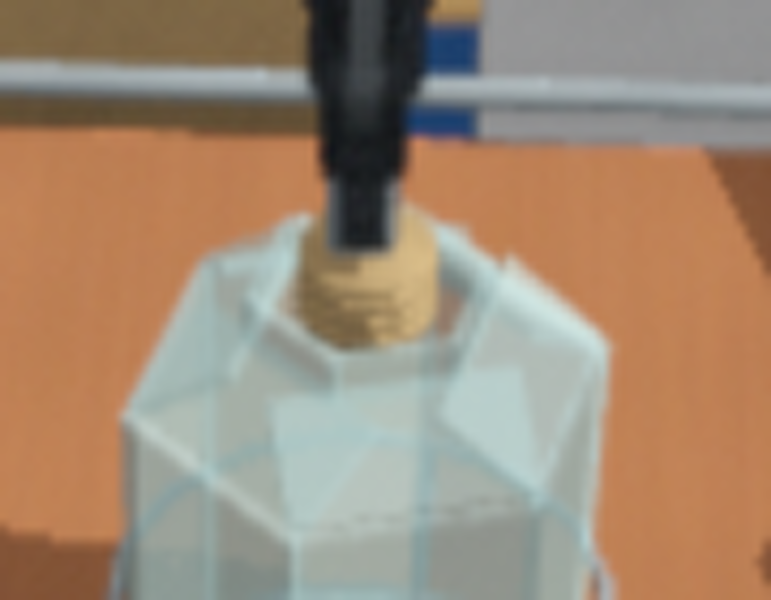

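>>> jog_arm(
  plan=[
    [[0,0,0],[0,0,0]],
    [[0,0,0],[0,0,0]],
    [[0,0,0],[0,0,0]],
    [[0,0,0],[0,0,0]],
    [[0,-30,0],[0,0,0]],
    [[0,-40,0],[0,0,0]],
    [[0,0,0],[0,0,0]],
  ],
  jaw=1.0,
)

```text
t: 32.95
ee_pos: [0.4759, -0.2941, 0.3075]
ee_rot: [-0.498, -0.5, 0.504, 0.499]
force: [0.3, -1.0, -0.8]
finger_gap: 0.0857
```

```bash
python3 look.py side s19;python3 - <<'E'
from h import *
go([0.470,0.273,0.30],1.5708)
for c in ["side","top"]:
  arm.snapshot(c)
  for n in ["dipper_1_mid","dipper_2_mid","dipper_3_mid"]:
    for d in arm.mark_of(c,n): print(c,n,np.round(d["centre"],3),round(d["score"],2))
E
```

```text
tcp [ 0.4756 -0.2938  0.3054] q6 -2.18 shift [566.9   4.9   1.3] rot [-0.4  0.4 -0.1] F [ 0.7 -0.1 -1. ] gap 0.0855
side dipper_2_mid [0.435 0.352 0.033] 0.83
side dipper_2_mid [0.597 0.138 0.088] 0.58
side dipper_2_mid [ 0.777 -0.116  0.031] 0.23
side dipper_3_mid [0.474 0.274 0.034] 0.92
top dipper_2_mid [0.435 0.356 0.032] 0.48
top dipper_3_mid [0.463 0.273 0.037] 0.79
top dipper_3_mid [0.433 0.354 0.032] 0.38
```

View pics/s19.png

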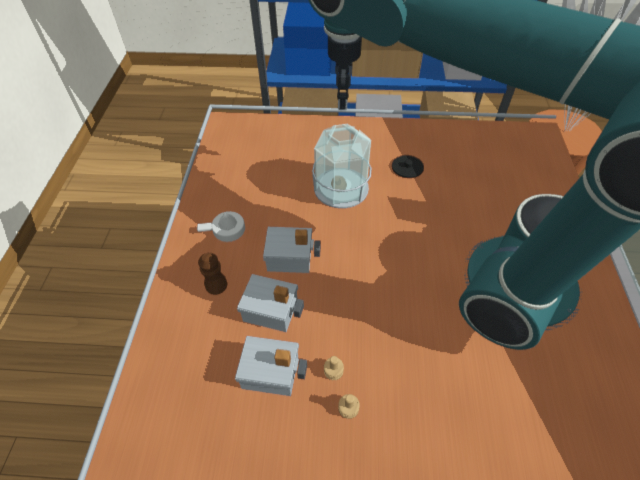

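>>> jog_arm(
  plan=[
    [[50,0,0],[0,0,0]],
    [[59,0,0],[0,0,0]],
    [[59,0,0],[0,0,0]],
    [[59,0,0],[0,0,0]],
    [[59,0,0],[0,0,0]],
    [[59,0,0],[0,0,0]],
    [[59,0,0],[0,0,0]],
    [[59,10,0],[0,0,0]],
    [[59,40,0],[0,0,0]],
    [[20,40,0],[0,0,0]],
  ],
)

```text
t: 34.65
ee_pos: [0.4701, 0.2557, 0.2189]
ee_rot: [-0.497, -0.501, 0.501, 0.501]
force: [0.4, -0.3, -0.2]
finger_gap: 0.0854
```

```bash
python3 look.py wrist w20;python3 - <<'E'
from h import *
go([0.470,0.273,0.13],1.5708)
for c in ["wrist"]:
  for n in ["dipper_1_mid","dipper_2_mid","dipper_3_mid"]:
    for d in arm.mark_of(c,n): print(c,n,np.round(d["centre"],3),round(d["score"],2))
E
```

```text
tcp [0.4687 0.2561 0.2129] q6 -1.13 shift [16.8 82.9 -2.3] rot [-0.6  0.2  0.1] F [-1.   0.9 -6.4] gap 0.0853
wrist dipper_2_mid [0.433 0.351 0.034] 0.94
wrist dipper_3_mid [0.469 0.274 0.032] 0.57
wrist dipper_3_mid [0.779 0.064 0.06 ] 0.15
```

View pics/w20.png

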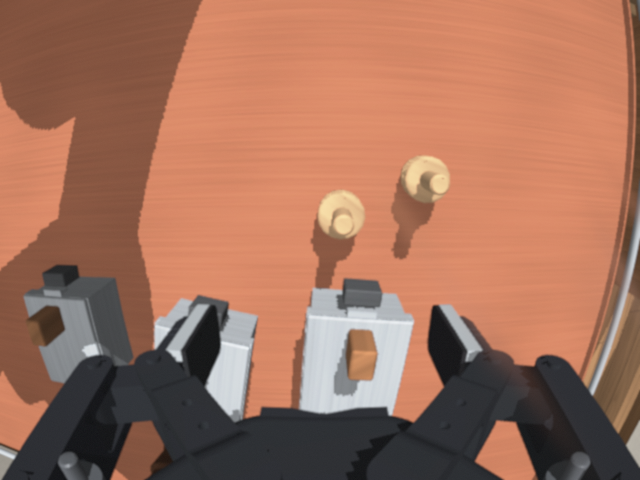

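>>> jog_arm(
  plan=[
    [[17,20,0],[0,0,0]],
    [[0,40,0],[0,0,0]],
    [[0,40,0],[0,0,0]],
    [[0,40,0],[0,0,0]],
    [[0,22,0],[0,0,0]],
    [[0,12,0],[0,0,0]],
    [[0,5,0],[0,0,0]],
    [[0,0,0],[0,0,0]],
  ],
  jaw=0.75,
)

```text
t: 35.85
ee_pos: [0.4744, 0.2714, 0.0411]
ee_rot: [0.5, 0.502, -0.495, -0.502]
force: [-0.2, -0.3, 0.2]
finger_gap: 0.0641
```

```bash
python3 look.py wrist w21;python3 - <<'E'
from h import *
go([0.470,0.273,0.033],1.5708)
E
```

```text
tcp [0.4745 0.2715 0.0414] q6 -1.1 shift [1.4 8.4 4.6] rot [ 0.3 -0.3  0.5] F [ 0.6 -0.7 -0.1] gap 0.0642
```

View pics/w21.png

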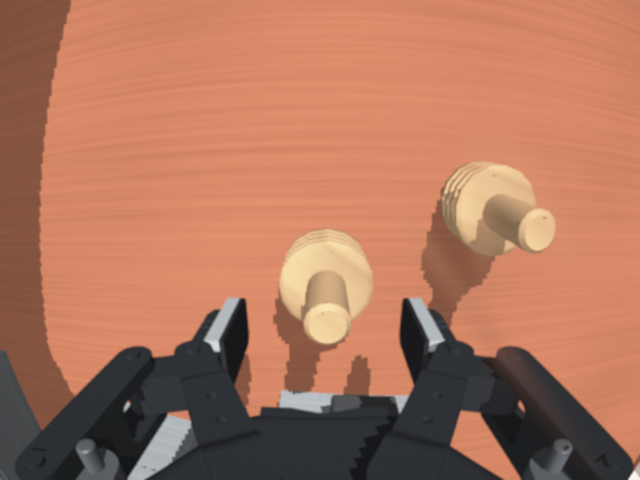

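>>> jog_arm(
  plan=[
    [[1,4,5],[0,0,0]],
    [[0,4,0],[0,0,0]],
    [[0,0,0],[0,0,0]],
  ],
)

```text
t: 36.28
ee_pos: [0.4698, 0.273, 0.0344]
ee_rot: [0.501, 0.503, -0.494, -0.502]
force: [0.3, 0.2, -0.5]
finger_gap: 0.0639
```

>>> jog_arm(
  plan=[
    [[0,0,0],[0,0,0]],
    [[0,0,0],[0,0,0]],
    [[0,0,0],[0,0,0]],
    [[0,0,0],[0,0,0]],
    [[0,0,0],[0,0,0]],
  ],
  jaw=0.0,
)

```text
t: 36.9
ee_pos: [0.47, 0.2731, 0.0348]
ee_rot: [0.501, 0.503, -0.494, -0.502]
force: [-0.2, 0.8, 0.9]
finger_gap: 0.0166
```

>>> jog_arm(
  plan=[
    [[0,-20,0],[0,0,0]],
    [[0,-40,0],[0,0,0]],
    [[0,-50,0],[0,0,0]],
    [[0,-60,0],[0,0,0]],
    [[0,-60,0],[0,0,0]],
    [[0,-30,0],[0,0,0]],
    [[0,0,0],[0,0,0]],
  ],
)

```text
t: 37.78
ee_pos: [0.4661, 0.2694, 0.3121]
ee_rot: [0.501, 0.505, -0.493, -0.501]
force: [0.4, 0.2, -2.0]
finger_gap: 0.0165
```

```bash
python3 look.py wrist w22;python3 - <<'E'
from h import *
go([0.4755,-0.294,0.29],1.5708)
E
```

```text
tcp [0.4659 0.2694 0.3107] q6 -1.09 shift [-563.5   14.3  -12.1] rot [ 0.6 -0.3  0.7] F [ 0.4  0.6 -0.7] gap 0.0164
```

View pics/w22.png

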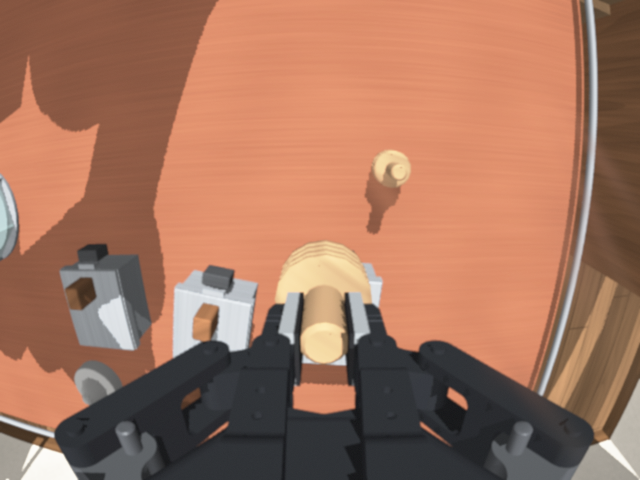

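>>> jog_arm(
  plan=[
    [[-50,0,-2],[0.6,-0.3,0.7]],
    [[-57,0,-2],[0,0,0]],
    [[-57,0,-2],[0,0,0]],
    [[-57,0,-2],[0,0,0]],
    [[-57,0,-2],[0,0,0]],
    [[-57,0,-1],[0,0,0]],
    [[-57,0,0],[0,0,0]],
    [[-57,0,0],[0,0,0]],
    [[-57,0,0],[0,0,0]],
    [[-40,0,0],[0,0,0]],
  ],
)

```text
t: 39.08
ee_pos: [0.4724, -0.2909, 0.2989]
ee_rot: [-0.494, -0.498, 0.505, 0.503]
force: [0.7, -0.5, -1.3]
finger_gap: 0.0171
```

Run:
```python
from h import *
go([0.4755,-0.294,0.27],1.5708)
```

```text
tcp [ 0.4724 -0.2909  0.2989] q6 -2.17 shift [-3.2 28.9 -3.5] rot [-0.9  0.3  0.1] F [ 0.7 -0.5 -1.3] gap 0.0171
```

>>> jog_arm(
  plan=[
    [[-3,10,-4],[-0.9,0.3,0]],
    [[0,15,0],[0,0,0]],
    [[0,10,0],[0,0,0]],
    [[0,10,0],[0,0,0]],
    [[0,5,0],[0,0,0]],
    [[0,0,0],[0,0,0]],
  ],
)

```text
t: 39.83
ee_pos: [0.4751, -0.2925, 0.2422]
ee_rot: [-0.498, -0.5, 0.5, 0.502]
force: [-0.5, -0.3, 0.0]
finger_gap: 0.0165
```

```bash
python3 look.py side s23 300,100,390,170
python3 - <<'E'
from h import *
go([0.4755,-0.294,0.235],1.5708)
E
```

```text
tcp [ 0.4752 -0.2926  0.2425] q6 -2.17 shift [-1.4  7.5 -0.3] rot [-0.2  0.   0.2] F [-0.7  0.2 -1. ] gap 0.0168
```

View pics/s23.png

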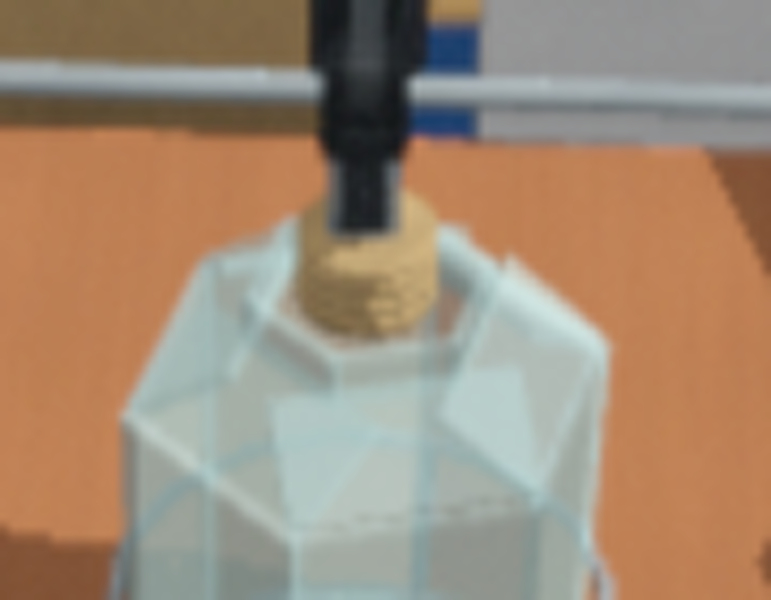

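>>> jog_arm(
  plan=[
    [[-1,5,0],[0,0,0]],
    [[0,3,0],[0,0,0]],
    [[0,0,0],[0,0,0]],
  ],
)

```text
t: 40.25
ee_pos: [0.4754, -0.2937, 0.2348]
ee_rot: [-0.498, -0.5, 0.5, 0.501]
force: [-0.3, 0.5, -0.8]
finger_gap: 0.0166
```

>>> jog_arm(
  plan=[
    [[0,0,0],[0,0,0]],
    [[0,0,0],[0,0,0]],
    [[0,0,0],[0,0,0]],
    [[0,0,0],[0,0,0]],
    [[0,-30,0],[0,0,0]],
    [[0,-40,0],[0,0,0]],
    [[0,0,0],[0,0,0]],
  ],
  jaw=1.0,
)

```text
t: 41.12
ee_pos: [0.4755, -0.294, 0.307]
ee_rot: [-0.498, -0.5, 0.5, 0.502]
force: [-0.2, 0.6, -0.2]
finger_gap: 0.0853
```

```bash
python3 look.py side s24;python3 - <<'E'
from h import *
go([0.434,0.352,0.30],1.5708)
for c in ["side","top"]:
  arm.snapshot(c)
  for n in ["dipper_1_mid","dipper_2_mid","dipper_3_mid"]:
    for d in arm.mark_of(c,n): print(c,n,np.round(d["centre"],3),round(d["score"],2))
E
```

```text
tcp [ 0.4752 -0.2938  0.3049] q6 -2.17 shift [645.8   8.4  41. ] rot [-0.3  0.   0.3] F [ 0.9 -0.1 -0.2] gap 0.0854
side dipper_1_mid [ 0.271 -0.404  0.012] 0.67
side dipper_2_mid [0.431 0.352 0.033] 0.72
top dipper_2_mid [0.433 0.356 0.031] 0.72
```

View pics/s24.png

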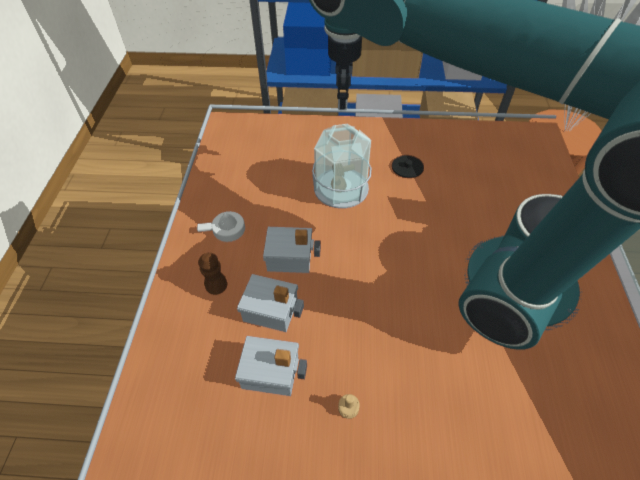

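>>> jog_arm(
  plan=[
    [[60,0,4],[0,0,0]],
    [[62,0,4],[0,0,0]],
    [[62,0,4],[0,0,0]],
    [[62,0,4],[0,0,0]],
    [[62,0,4],[0,0,0]],
    [[62,0,4],[0,0,0]],
    [[62,0,4],[0,0,0]],
    [[62,0,4],[0,0,0]],
    [[62,0,4],[0,0,0]],
    [[62,0,4],[0,0,0]],
  ],
)

```text
t: 42.82
ee_pos: [0.4335, 0.3283, 0.3066]
ee_rot: [-0.498, -0.499, 0.498, 0.505]
force: [2.1, -1.1, 0.0]
finger_gap: 0.0852
```

>>> jog_arm(
  plan=[
    [[30,20,0],[0,0,0]],
    [[0,50,0],[0,0,0]],
    [[0,20,0],[0,0,0]],
    [[0,0,0],[0,0,0]],
  ],
)

```text
t: 43.32
ee_pos: [0.4318, 0.3641, 0.2144]
ee_rot: [-0.497, -0.5, 0.499, 0.504]
force: [-0.3, -0.3, 1.7]
finger_gap: 0.0853
```

```bash
python3 look.py wrist w25;python3 - <<'E'
from h import *
go([0.433,0.353,0.035],1.5708)
for n in ["dipper_1_mid","dipper_2_mid","dipper_3_mid"]:
    for d in arm.mark_of("wrist",n): print(n,np.round(d["centre"],3),round(d["score"],2))
E
```

```text
tcp [0.432  0.3642 0.2154] q6 -0.92 shift [-12.8 180.3  -2. ] rot [-0.3 -0.1  0.5] F [-0.9  0.4  0.2] gap 0.0853
dipper_2_mid [0.434 0.348 0.036] 0.55
```

View pics/w25.png

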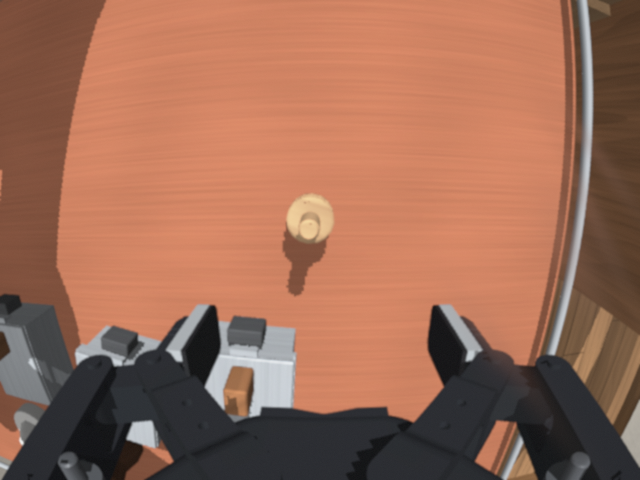

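>>> jog_arm(
  plan=[
    [[-12,20,-1],[0,0,0.5]],
    [[0,40,0],[0,0,0]],
    [[0,45,0],[0,0,0]],
    [[0,40,0],[0,0,0]],
    [[0,17,0],[0,0,0]],
    [[0,10,0],[0,0,0]],
    [[0,4,0],[0,0,0]],
    [[0,0,0],[0,0,0]],
  ],
)

```text
t: 44.52
ee_pos: [0.4356, 0.3495, 0.0377]
ee_rot: [-0.501, -0.501, 0.497, 0.501]
force: [0.3, -0.6, -0.5]
finger_gap: 0.0852
```

```bash
python3 look.py wrist w26;python3 - <<'E'
from h import *
go([0.433,0.353,0.034],1.5708)
E
```

```text
tcp [0.4357 0.3496 0.0379] q6 -0.94 shift [3.4 3.9 2.7] rot [ 0.2 -0.2  0.2] F [-0.   0.4 -0.3] gap 0.0855
```

View pics/w26.png

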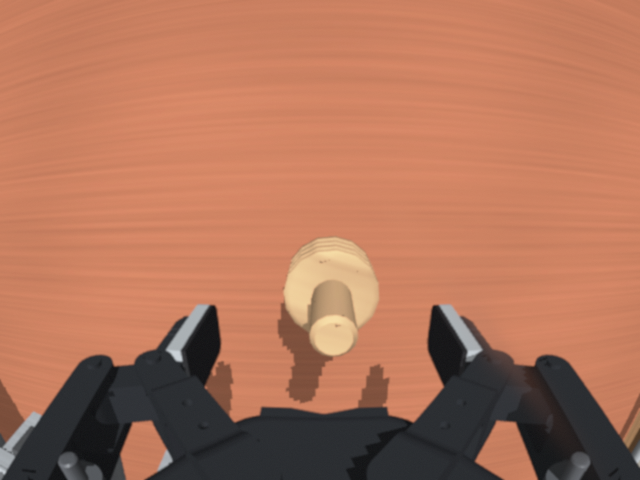

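>>> jog_arm(
  plan=[
    [[4,4,2],[0,0,0]],
    [[0,0,0],[0,0,0]],
  ],
)

```text
t: 44.82
ee_pos: [0.4341, 0.3543, 0.035]
ee_rot: [0.501, 0.502, -0.497, -0.501]
force: [0.3, 0.6, -0.2]
finger_gap: 0.0854
```

>>> jog_arm(
  plan=[
    [[0,0,0],[0,0,0]],
    [[0,0,0],[0,0,0]],
    [[0,0,0],[0,0,0]],
    [[0,0,0],[0,0,0]],
    [[0,0,0],[0,0,0]],
    [[0,0,0],[0,0,0]],
  ],
  jaw=0.0,
)

```text
t: 45.58
ee_pos: [0.4341, 0.3545, 0.0353]
ee_rot: [0.501, 0.502, -0.496, -0.501]
force: [-0.1, 0.1, -0.5]
finger_gap: 0.0166
```

>>> jog_arm(
  plan=[
    [[0,-20,0],[0,0,0]],
    [[0,-40,0],[0,0,0]],
    [[0,-50,0],[0,0,0]],
    [[0,-60,0],[0,0,0]],
    [[0,-60,0],[0,0,0]],
    [[0,-30,0],[0,0,0]],
    [[0,0,0],[0,0,0]],
  ],
)

```text
t: 46.45
ee_pos: [0.4312, 0.3519, 0.313]
ee_rot: [0.501, 0.504, -0.495, -0.501]
force: [-1.2, -0.1, -0.5]
finger_gap: 0.0166
```

```bash
python3 look.py wrist w27;python3 - <<'E'
from h import *
go([0.4755,-0.294,0.3],1.5708)
E
```

```text
tcp [0.431  0.3518 0.3116] q6 -0.93 shift [-645.7    7.   -46.5] rot [ 0.5 -0.2  0.4] F [ 0.  -0.7 -0.4] gap 0.0168
```

View pics/w27.png

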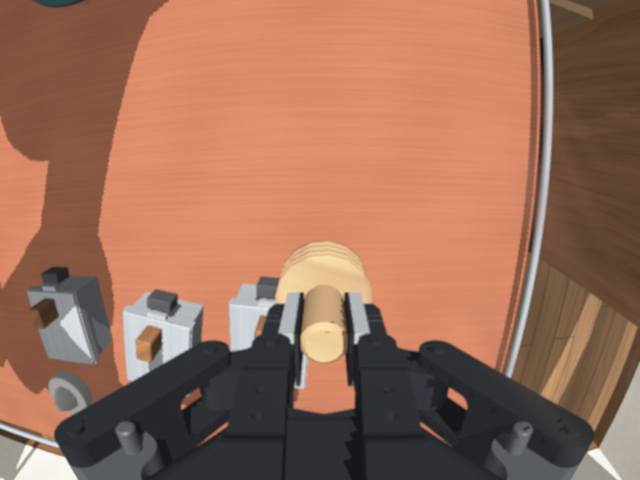

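>>> jog_arm(
  plan=[
    [[-55,0,-5],[0.5,-0.2,0.4]],
    [[-60,0,-5],[0,0,0]],
    [[-60,0,-5],[0,0,0]],
    [[-60,0,-5],[0,0,0]],
    [[-60,0,-5],[0,0,0]],
    [[-60,0,-5],[0,0,0]],
    [[-60,0,-4],[0,0,0]],
    [[-60,0,-4],[0,0,0]],
    [[-60,0,-4],[0,0,0]],
    [[-60,0,-4],[0,0,0]],
  ],
)

```text
t: 47.75
ee_pos: [0.4735, -0.2582, 0.3001]
ee_rot: [-0.495, -0.498, 0.505, 0.502]
force: [1.5, 0.4, -0.4]
finger_gap: 0.0166
```

Run:
```python
from h import *
go([0.4755,-0.294,0.27],1.5708)
```

```text
tcp [ 0.4735 -0.2582  0.3001] q6 -2.12 shift [-35.8  30.1  -2.2] rot [-0.8  0.4  0. ] F [ 1.5  0.4 -0.4] gap 0.0166
```

>>> jog_arm(
  plan=[
    [[-30,0,-2],[-0.8,0.4,0]],
    [[0,0,0],[0,0,0]],
  ],
)

```text
t: 48.0
ee_pos: [0.4742, -0.2924, 0.2964]
ee_rot: [-0.499, -0.498, 0.499, 0.503]
force: [1.0, -0.5, -0.8]
finger_gap: 0.0168
```

Run:
```python
from h import *
go([0.4755,-0.294,0.245],1.5708)
```

```text
tcp [ 0.4742 -0.2924  0.2964] q6 -2.16 shift [-1.8 51.4 -1.5] rot [-0.3 -0.3  0.2] F [ 1.  -0.5 -0.8] gap 0.0168
```

>>> jog_arm(
  plan=[
    [[-1,15,-1],[0,0,0]],
    [[0,15,0],[0,0,0]],
    [[0,12,0],[0,0,0]],
    [[0,8,0],[0,0,0]],
    [[0,0,0],[0,0,0]],
  ],
)

```text
t: 48.62
ee_pos: [0.4746, -0.2901, 0.2406]
ee_rot: [-0.497, -0.499, 0.5, 0.504]
force: [-0.7, -0.6, -0.1]
finger_gap: 0.0168
```

```bash
python3 look.py side s28 300,100,390,170
python3 - <<'E'
from h import *
go([0.4755,-0.294,0.235],1.5708)
E
```

```text
tcp [ 0.4747 -0.2902  0.2411] q6 -2.16 shift [-3.8  6.1 -0.9] rot [-0.4 -0.1  0.3] F [-0.7  0.1  0.2] gap 0.0169
```

View pics/s28.png

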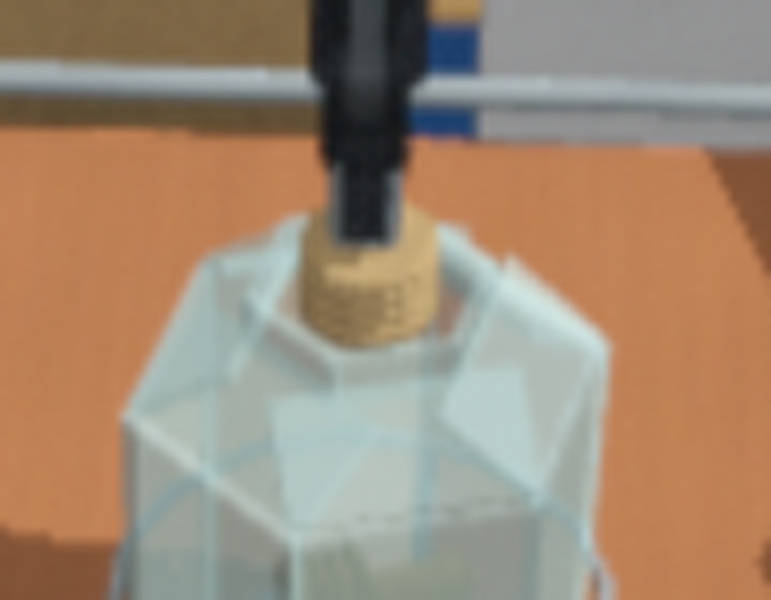

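>>> jog_arm(
  plan=[
    [[-4,2,-1],[0,0,0]],
    [[0,4,0],[0,0,0]],
    [[0,0,0],[0,0,0]],
  ],
)

```text
t: 49.05
ee_pos: [0.476, -0.2947, 0.2358]
ee_rot: [-0.498, -0.499, 0.5, 0.503]
force: [-0.7, 0.2, -1.0]
finger_gap: 0.0167
```

>>> jog_arm(
  plan=[
    [[0,0,0],[0,0,0]],
    [[0,0,0],[0,0,0]],
    [[0,0,0],[0,0,0]],
    [[0,0,0],[0,0,0]],
    [[0,-30,0],[0,0,0]],
    [[0,-50,0],[0,0,0]],
    [[0,-50,0],[0,0,0]],
    [[0,0,0],[0,0,0]],
  ],
  jaw=1.0,
)

```text
t: 50.05
ee_pos: [0.4765, -0.295, 0.3697]
ee_rot: [-0.498, -0.499, 0.5, 0.503]
force: [-1.0, -0.2, -0.1]
finger_gap: 0.0855
```

```bash
python3 look.py side s29; python3 look.py top t29; python3 look.py wrist w29
python3 - <<'E'
from h import *
for c in ["side","top","wrist"]:
  for n in ["knob_a","squeezer_mid","silicone_lid_mid","mill_mid","dipper_1_mid","dipper_2_mid","dipper_3_mid"]:
    for d in arm.mark_of(c,n): print(c,n,np.round(d["centre"],3),round(d["score"],2))
E
```

```text
side knob_a [ 0.568 -0.032  0.09 ] 0.84
side knob_a [0.577 0.286 0.091] 0.74
side knob_a [0.598 0.135 0.09 ] 0.56
side knob_a [ 0.472 -0.294 -0.003] 0.2
side squeezer_mid [ 0.78 -0.12  0.03] 0.93
side silicone_lid_mid [ 0.273 -0.402  0.008] 0.79
side mill_mid [0.781 0.066 0.061] 0.65
side dipper_1_mid [ 0.473 -0.3   -0.007] 0.42
top knob_a [0.573 0.289 0.09 ] 0.77
top knob_a [0.597 0.138 0.095] 0.61
top squeezer_mid [ 0.778 -0.118  0.031] 0.87
top squeezer_mid [0.574 0.289 0.093] 0.29
top mill_mid [0.78  0.066 0.061] 0.91
top mill_mid [ 0.474 -0.297  0.214] 0.59
top mill_mid [ 0.463 -0.336  0.046] 0.58
top dipper_3_mid [ 0.465 -0.335  0.045] 0.52
wrist knob_a [ 0.564 -0.032  0.091] 0.58
wrist knob_a [ 0.473 -0.296  0.   ] 0.56
wrist squeezer_mid [ 0.783 -0.115  0.032] 0.8
wrist silicone_lid_mid [ 0.268 -0.398  0.017] 0.88
wrist silicone_lid_mid [ 0.474 -0.299  0.211] 0.21
wrist dipper_3_mid [ 0.465 -0.335  0.04 ] 0.55
```

View pics/s29.png

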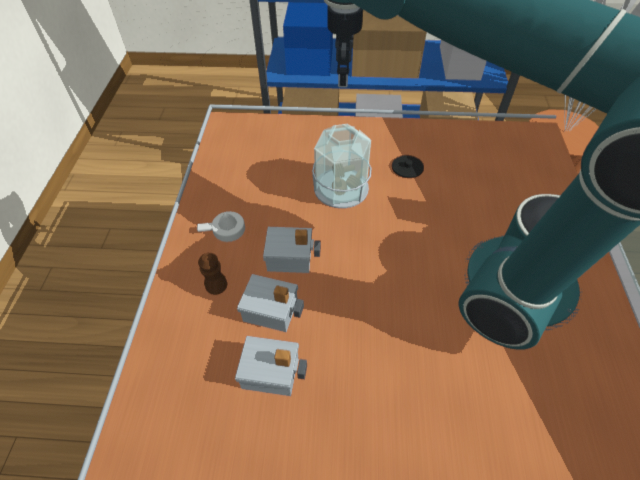

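View pics/t29.png

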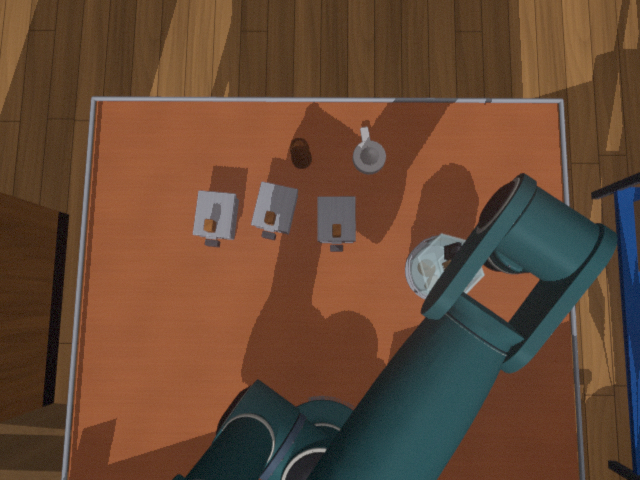

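View pics/w29.png

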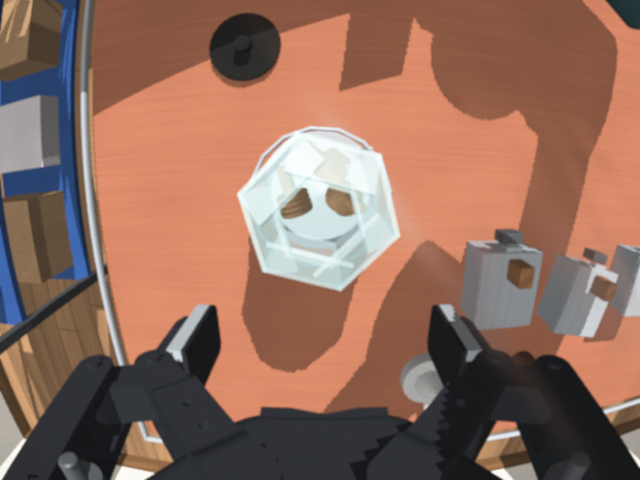

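```bash
python3 -c "
from bench import arm
print(arm.close_job())"
```

```text
the job is handed in; nothing more can be done
None
```

The job is done and handed in at about 50 s of the 210 s allowed: every lid is shut and every dipper on the tray is in the jar.

**Lids, tugged left to right**
- **Left:** it stopped hard after about 3 mm with about 40 N of pull, so it was already caught.
- **Middle and right:** both came up freely by 18–19 mm at the knob, so both were loose. I pressed each shut from above with closed fingers.
- **Trouble pressing:** pressing the middle lid while still gripping its knob failed at about 40 N. The right lid stuck briefly at about 34 N before it went down. The finger force peaked at about 53 N once that lid was fully down.
- **Check:** after release all three knobs measured 0.09 m high, where a loose one measured about 0.10 m. I did not tug the two pressed lids again to confirm the catches.

**Dippers**
- Only three were on the tray. I released each one with its head inside the jar's neck, and no contact force showed against the glass.
- The last pictures show the tray empty of dippers. Two show clearly in the jar and a third more faintly. The networks reported at most one there.

**Bystanders:** the squeezer, silicone lid and pepper mill measured within a few millimetres of where they started.

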